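# Swap two dough rollers between V-cradles and chock them

### The arm

A 7-joint arm with a two-finger parallel gripper is mounted at the origin on the work surface. World frame = base frame: x ahead of the robot, y to its left, z up, the work surface at z = 0. Lengths are in m, angles in rad, forces in N, time in s.
With the tool pointing down it reaches from about 0.425 to 0.925 m from the base axis. Payload 6.8 kg.
Tool frame: the origin (TCP) lies at the very end of the fingers, on their centre line; the grasp point (between the pads) lies 19 mm behind it; x points along the fingers, y is the direction in which the jaws open and shut, and the axes are right-handed (so a half turn about x gives the same grasp; the last joint's range is limited). The gripper opens to 85 mm and grips with 20 to 120 N. Pads are 22 mm wide; open, the fingers measure 114 mm over their backs; the gripper's body (76 mm by 85 mm) begins 54 mm behind the grasp point. The pads swing forward as they close: fully open they stand 13 mm farther back than shut.
Start: joints at [-1.369, 0.477, 0.022, 1.555, -0.011, 1.109, -0.083], TCP at [0.206, 0.643, 0.231] pointing down, gripper open.
Joint ranges: [-2.96, 2.96], [-0.34, 2.1], [-1.41, 1.46], [0.24, 2.44], [-1.37, 4.51], [0.17, 1.92], [-2.96, 2.96]. Speed limits (rad/s): [2.39, 2.39, 3.14, 3.14, 3.14, 3.14, 3.14].

### API

Orientations are given as a rotation vector (axis times angle).
In Python, from bench import get_obs, grab_frame, camera_info, hand_in gives the robot as it stands.
- The arm moves only by the tool apply_moves, never from a script. Its argument "series" is text: rows parted by semicolons, each of 7 numbers parted by spaces: the turn, a rotation vector about the tool's x, y, z in rad, then the shift along the tool's x, y, z in m, then the opening, from 0 (shut) to 1 (fully open). In form: wx wy wz tx ty tz hand; .... A call has 1 to 12 rows; each row is the pose to reach, as a shift and turn from the pose commanded when the call began, along the tool's axes at that moment; what a row does not reach only later rows make up. A row lasts 1/8 s, in which the tool goes at most 62.5 mm and 10.7 degrees, less where a joint would pass 70% of its speed; a pose out of reach is approached as far as the arm can. A call with a gripper value outside its range is refused whole. The fingers move at their own pace and stop on an object; "force" is the grip in N (left out, the last holds). Time passes only in rows, so rows that repeat a pose let the fingers close. It gives the time, the measured TCP pose, the force and the opening at its end, in the units of the state.
- get_obs(): the state, without advancing time (a new reading comes with each control period).
- grab_frame(name): name is "scene" or "top" or "wrist"; returns the picture (384x512x3 uint8, blue, green, red); there is no depth.
- camera_info(name): a dict with "fov_y" (degrees; the focal length in pixels is half the picture's height over the tangent of half this angle, whatever the lens; pixels are square), "cx", "cy" (the principal point, pixels), "D" ([k1, k2, p1, p2, k3] as OpenCV has them; the pictures are not rectified), "rvec" (rotation vector, rad) and "tvec" (3), from world to camera coordinates, as OpenCV has them. Camera axes: x right, y down, z forward; pixel columns grow to the right and rows downward; lengths in m; the calibration is good to about 2 mm. A picture is of the moment at which its call begins: read the wrist's pose just before it. camera_info takes no time and is no camera call; for the wrist camera it gives the pose at the moment of the call.
- hand_in(): hands the job in, once; it reports no verdict.
The state is a dict: "clock": time; "joints": joint angles; "qvel": joint speeds; "tau": joint torques, N m; "tcp_pos": TCP position; "orientation": TCP orientation; "contact_force": force on the tool from outside, world axes, zero at the start; "moment": the same for the moment, N m; "grip_width": finger opening in m.
Only numpy, scipy, OpenCV 4.12 (cv2) and the standard library are available. Lean on these libraries where they do the work, as an engineer would, in place of code of your own. Each camera call takes 0.05 s, during which the arm holds its last target.

### The job

The thick and the thin steel dough roller are lying in each other's cradle: swap them, setting one down on the spare V-rest on the way, so that the thick roller ends up centred in the V of the wide cradle and the thin one centred in the V of the narrow cradle. So that they cannot roll out, stand the tall chock next to the thick roller and the short chock next to the thin one, upright on the cradle's deck between roller and kerb, half-way along the roller and with the chock's length parallel to it. Keep the clean rollers off the bench, and leave the glass beaker and the white cup where they are.

Things in the scene. Friction and masses are not known exactly. Their poses are not given: they have to be found in the camera images.
- thick_roller_center (a point): Centre of the thick dough roller: a stainless steel cylinder 50 mm in diameter and 200 mm long, with a dark journal 16 mm in diameter and 12 mm long at each end (224 mm overall). x runs along its length; it may be rolled to any angle about x and either way round. About 0.65 kg. Starts in the narrow cradle, where it sits high with its centre 54.5 mm above the bench.
- thin_roller_center (a point): Centre of the thin dough roller: a stainless steel cylinder 28 mm in diameter and 200 mm long, with a dark journal 16 mm in diameter and 12 mm long at each end (224 mm overall). x runs along its length; it may be rolled to any angle about x and either way round. About 0.35 kg. Starts in the wide cradle, centre 41 mm above the bench.
- wide_cradle: Wide cradle, for the thick roller (mm). White, fixed; origin on the bench under the V's middle, x along the V, z up. Cheeks 12 thick at x = ±72, V-slopes 35 degrees, V-bottom 24 high, V 68 wide. Deck 160 long, top at height 8, y = -48 to 79; kerb 9 above it along the +y edge, inner face y = 73. The tall chock's centre goes to x = 0, y = 44. Thick roller in it: centre at height 54.5; thin: 41.
- narrow_cradle: Narrow cradle, for the thin roller (mm). White, fixed; origin on the bench under the V's middle, x along the V, z up. Cheeks 12 thick at x = ±72, V-slopes 35 degrees, V-bottom 24 high, V 36 wide. Deck 160 long, top at height 8, y = -34 to 65; kerb 9 above it along the +y edge, inner face y = 59. The short chock's centre goes to x = 0, y = 32. Thick roller in it: centre at height 54.5; thin: 41.
- spare_rest: Spare V-rest, empty at the start (sizes in mm): no deck or kerb, just a spine 30 wide, 8 high. White, fixed; origin on the bench under the V's middle, x along the V, z up. Cheeks 12 thick at x = ±72, V-slopes 35 degrees, V-bottom 24 high, V 68 wide. Thick roller in it: centre at height 54.5; thin: 41.
- tall_chock_center (a point): Centre (half-way up, 30 mm above its underside) of the tall chock: a black rubber wedge block with a flat underside, 50 mm long along its x with flat upright end faces (take it by these), 60 mm high, 40 mm wide at the foot and 24 mm at the top along its y (both sides slope), about 100 g. z is up. Starts upright on the bench. 
- short_chock_center (a point): Centre (half-way up, 17 mm above its underside) of the short chock: a black rubber wedge block with a flat underside, 34 mm long along its x with flat upright end faces (take it by these), 34 mm high, 36 mm wide at the foot and 26 mm at the top along its y (both sides slope), about 50 g. z is up. Starts upright on the bench. 
- beaker_center (a point): Centre of a glass beaker, 48 mm across the rim and 60 mm high, standing on the bench. A bystander: leave it alone.
- cup_center (a point): Centre of a white ceramic cup without handle, 52 mm across the rim and 60 mm high, standing on the bench. A bystander: leave it alone.
Mind the look-alikes: they are no part of the job. Leave any orange look-alike of the part that bears tall_chock_center alone.

How it is judged:
On the way, in this order (a step that is already met when the one before it is completed fails the run):
1. one roller has been set down in the spare V-rest (((x of thick_roller_center in the frame of spare_rest between -0.03 and 0.03 m and y of thick_roller_center in the frame of spare_rest between -0.008 and 0.008 m and z of thick_roller_center in the frame of spare_rest between 0.0495 and 0.0595 m and angle between the x axis of thick_roller_center and the x axis of spare_rest, either way round below 0.2 rad and contact force between thick_roller and the fingers below 0.5 N) or (x of thin_roller_center in the frame of spare_rest between -0.03 and 0.03 m and y of thin_roller_center in the frame of spare_rest between -0.008 and 0.008 m and z of thin_roller_center in the frame of spare_rest between 0.0361 and 0.0461 m and angle between the x axis of thin_roller_center and the x axis of spare_rest, either way round below 0.2 rad and contact force between thin_roller and the fingers below 0.5 N))), for 0.2 s.
2. the thick roller lies in the wide cradle and the thin one in the narrow cradle (x of thick_roller_center in the frame of wide_cradle between -0.015 and 0.015 m and y of thick_roller_center in the frame of wide_cradle between -0.008 and 0.008 m and z of thick_roller_center in the frame of wide_cradle between 0.0495 and 0.0595 m and angle between the x axis of thick_roller_center and the x axis of wide_cradle, either way round below 0.12 rad and x of thin_roller_center in the frame of narrow_cradle between -0.015 and 0.015 m and y of thin_roller_center in the frame of narrow_cradle between -0.008 and 0.008 m and z of thin_roller_center in the frame of narrow_cradle between 0.0361 and 0.0461 m and angle between the x axis of thin_roller_center and the x axis of narrow_cradle, either way round below 0.12 rad), for 0.2 s.
At the end, for the whole second after the job is handed in: Thick roller in the wide V, thin in the narrow V, centred to 15 mm. Tall chock by the thick, short by the thin roller, upright on the deck between roller and kerb: within 16 mm of mid-length, 12 mm across of its place, 15 degrees of parallel. All released and at rest (all of step 2 and x of tall_chock_center in the frame of wide_cradle between -0.016 and 0.016 m and y of tall_chock_center in the frame of wide_cradle between 0.032 and 0.056 m and z of tall_chock_center in the frame of wide_cradle between 0.033 and 0.043 m and angle between the x axis of tall_chock_center and the x axis of wide_cradle, either way round below 0.26 rad and angle between each of tall_chock_center, short_chock_center's own z axis and vertical below 0.1 rad and x of short_chock_center in the frame of narrow_cradle between -0.016 and 0.016 m and y of short_chock_center in the frame of narrow_cradle between 0.02 and 0.044 m and z of short_chock_center in the frame of narrow_cradle between 0.02 and 0.03 m and angle between the x axis of short_chock_center and the x axis of narrow_cradle, either way round below 0.26 rad and linear speed of each of thick_roller, thin_roller, tall_chock, short_chock below 0.02 m/s and angular speed of each of thick_roller, thin_roller, tall_chock, short_chock below 0.3 rad/s); the robot touches nothing.
It fails at once if a roller lies on or falls to the bench (height (world z) of thick_roller_center below 0.032 m or height (world z) of thin_roller_center below 0.025 m).
It fails at once if the beaker or the cup is shifted by more than 20 mm or toppled (distance of any of beaker_center, cup_center from where it was at the start of the episode above 0.02 m or angle between any of beaker_center, cup_center's own z axis and vertical above 0.5 rad).
It also fails if it takes over 128 s, if anything falls off the work surface, if the arm or the gripper's body presses on something with over 40 N, if the wrist force passes 120 N, or if a joint passes its speed limit or range.

## Working session

There is one attempt and no reset: what is moved stays moved. The work goes in short steps, Python scripts to look and compute and a tool call to move; the robot and the scene stay as the last step left them, time stands still between calls to the robot, and variables do not carry over. Pictures are saved under pics/ and viewed, and the job is handed in when it is done.

Besides the shell and the picture viewer there is one more tool, called by a JSON object that holds its "op" and its "data". apply_moves: Moves the arm, as the interface text tells. Its arguments: {"type":"object","properties":{"series":{"type":"string"},"force":{"type":"number"}},"required":["series"]}

```bash
ls; mkdir -p pics; cat > h.py <<'E'
import numpy as np, cv2
from bench import get_obs, grab_frame, camera_info, hand_in
def K(ci):
    f=192/np.tan(np.radians(ci['fov_y'])/2)
    return np.array([[f,0,ci['cx']],[0,f,ci['cy']],[0,0,1.]])
def ray(ci,pts):
    p=cv2.undistortPoints(np.array(pts,float).reshape(-1,1,2),K(ci),np.array(ci['D'],float)).reshape(-1,2)
    R=cv2.Rodrigues(np.array(ci['rvec'],float))[0]; t=np.array(ci['tvec'],float).reshape(3)
    return -R.T@t, np.c_[p,np.ones(len(p))]@R
def onz(ci,pts,z):
    c,d=ray(ci,pts); return c+d*((z-c[2])/d[:,2])[:,None]
def proj(ci,P):
    return cv2.projectPoints(np.array(P,float).reshape(-1,1,3),np.array(ci['rvec'],float),np.array(ci['tvec'],float),K(ci),np.array(ci['D'],float))[0].reshape(-1,2)
E
python3 - <<'E'
from h import *
for n in ['top','scene','wrist']:
    ci=camera_info(n); im=grab_frame(n); cv2.imwrite(f'pics/{n}0.png',im)
    print(n,ci, onz(ci,[[256,192]],0))
print(get_obs())
E
```

```text
pics
top {'fov_y': 45.403473316323016, 'cx': 252.78580021909158, 'cy': 194.42405282281058, 'D': array([-0.11462751,  0.        ,  0.        ,  0.        ,  0.        ]), 'rvec': array([ 2.18295131, -2.18820398,  0.10582812]), 'tvec': array([-0.01439525,  0.56046844,  1.01265419])} [[ 0.5679804  -0.02350925  0.        ]]
scene {'fov_y': 50.82312696587401, 'cx': 252.86631869996552, 'cy': 196.3679908864217, 'D': array([0.0214143, 0.       , 0.       , 0.       , 0.       ]), 'rvec': array([ 0.89540011,  2.4155172 , -1.22259581]), 'tvec': array([ 0.4414199 , -0.14411354,  1.19939903])} [[ 0.46673161 -0.11851223  0.        ]]
wrist {'fov_y': 67.55555895921157, 'cx': 259.5696018319678, 'cy': 189.6833776138215, 'D': array([-0.03377632,  0.        ,  0.        ,  0.        ,  0.        ]), 'rvec': array([-2.32908531, -1.70071061, -0.26054033]), 'tvec': array([-0.67494967, -0.04022883,  0.37880915])} [[0.24729555 0.62442279 0.        ]]
{'clock': 0.15, 'joints': array([-1.36910292,  0.47765895,  0.02235705,  1.55622024, -0.01152447,
        1.10931375, -0.08307664]), 'qvel': array([-0.00021014, -0.002214  , -0.00060349, -0.00483793,  0.00101177,
        0.00091246, -0.00052984]), 'tau': array([ 2.63081638e-03, -5.96925867e+01,  1.61010928e+00, -2.81490362e+01,
        1.26705572e-02,  6.53017923e-03, -2.52020953e-06]), 'tcp_pos': array([0.2056457 , 0.64242225, 0.23051832]), 'orientation': array([ 0.24196853,  1.55722893, -0.24427835]), 'contact_force': array([ 0.09449216, -0.60073633, -0.63620302]), 'moment': array([ 0.0058731 , -0.03541646,  0.0250541 ]), 'grip_width': 0.08508733043018227}
```

View pics/top0.png

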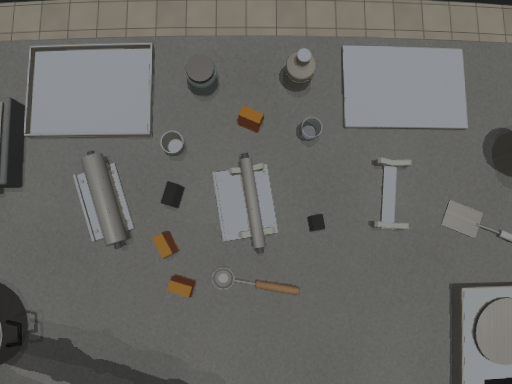

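View pics/scene0.png

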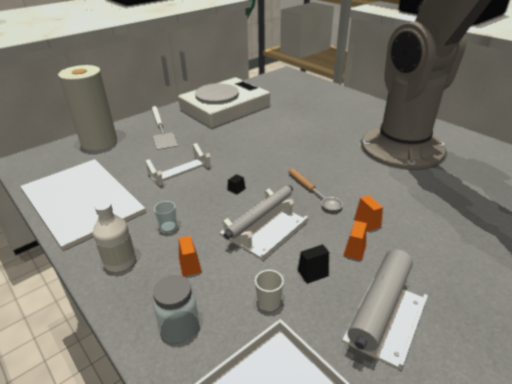

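View pics/wrist0.png

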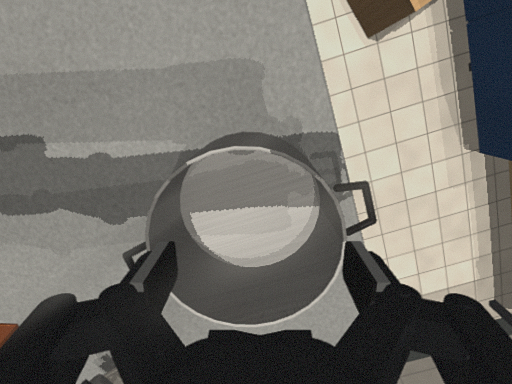

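The top view shows the thick roller at about (104,198) in the left cradle (narrow) and the thin roller at (252,202) in the middle cradle (wide). The spare rest is at (391,194), the tall chock at (173,195) and the short chock at (316,222). The cup is at (173,143), the beaker at (312,128), and the three orange look-alikes are at (251,119), (165,244) and (181,287). Next I'll enlarge it.

```bash
python3 - <<'E'
from h import *
im=cv2.imread('pics/top0.png')
cv2.imwrite('pics/topA.png',cv2.resize(im[130:270,60:200],None,fx=4.2,fy=4.2,interpolation=cv2.INTER_CUBIC))
cv2.imwrite('pics/topB.png',cv2.resize(im[130:270,200:340],None,fx=4.2,fy=4.2,interpolation=cv2.INTER_CUBIC))
cv2.imwrite('pics/topC.png',cv2.resize(im[130:270,320:460],None,fx=4.2,fy=4.2,interpolation=cv2.INTER_CUBIC))
E
```

```text
(no output)
```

View pics/topA.png

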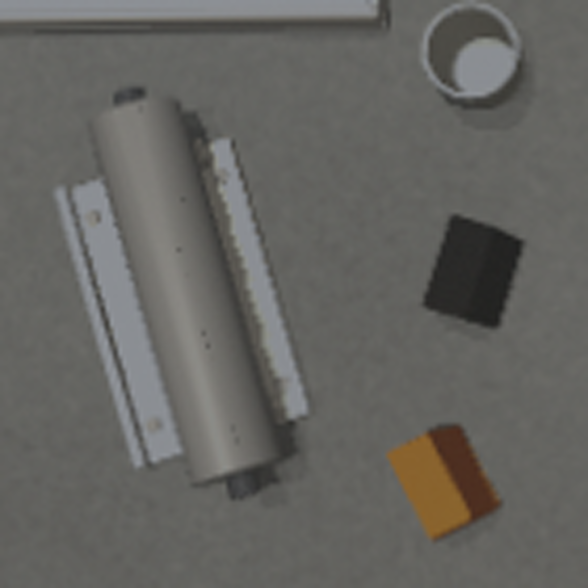

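View pics/topB.png

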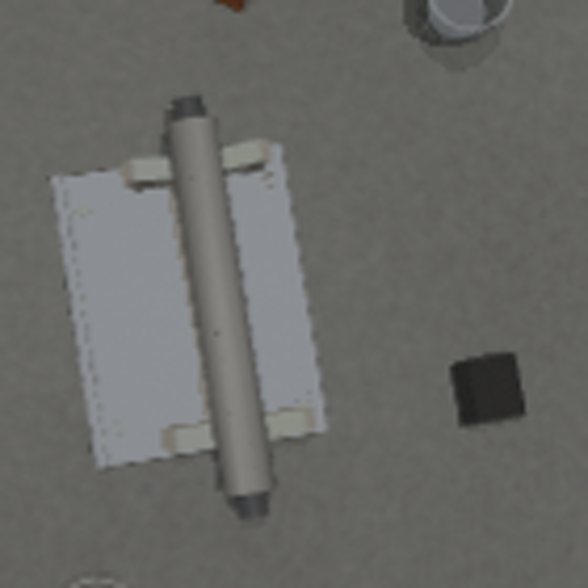

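View pics/topC.png

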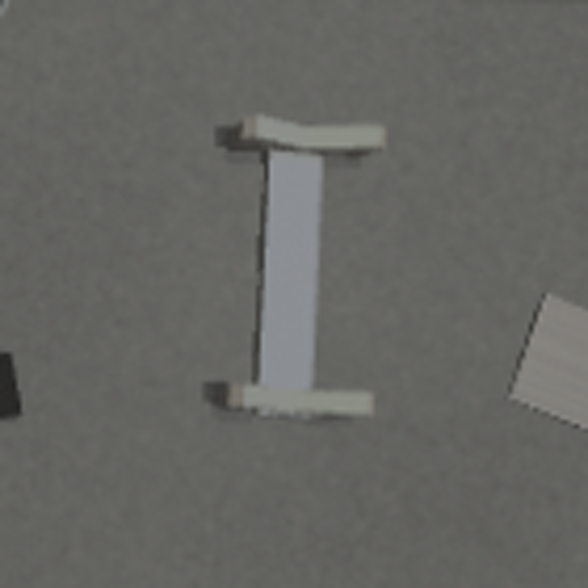

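```bash
cat > meas.py <<'E'
from h import *
ci=camera_info('top')
A=lambda L:[[x/4.2+60-.4,y/4.2+130-.4] for x,y in L]
B=lambda L:[[x/4.2+200-.4,y/4.2+130-.4] for x,y in L]
C=lambda L:[[x/4.2+320-.4,y/4.2+130-.4] for x,y in L]
def fit(model,w):
    model=np.array(model);w=np.array(w)[:,:2]
    mc,wc=model.mean(0),w.mean(0)
    H=(model-mc).T@(w-wc); th=np.arctan2(H[0,1]-H[1,0],H[0,0]+H[1,1])
    R=np.array([[np.cos(th),-np.sin(th)],[np.sin(th),np.cos(th)]])
    t=wc-R@mc; res=(model@R.T+t-w)*1000
    return t,th,res.round(1).tolist()
def cr(n,pts):
    w=np.vstack([onz(ci,[p],z) for p,_,z in pts]); print(n,*fit([m for _,m,_ in pts],w))
# image up = +x ; left=+y
print('cam',ray(ci,[[0,0]])[0])
b=B([(282,143),(326,430),(55,177),(100,467)])
cr('wide',[(b[0],(.08,-.048),.008),(b[1],(-.08,-.048),.008),(b[2],(.08,.079),.017),(b[3],(-.08,.079),.017)])
a=A([(230,138),(308,411),(58,187),(138,467)])
cr('narrow',[(a[0],(.08,-.034),.008),(a[1],(-.08,-.034),.008),(a[2],(.08,.065),.017),(a[3],(-.08,.065),.017)])
def ends(n,p,z):
    w=onz(ci,p,z); d=w[0]-w[1]; print(n,w.mean(0),np.arctan2(d[1],d[0]),np.linalg.norm(d))
ends('thinbody',B([(193,117),(246,492)]),.041)
ends('thickbody',A([(136,105),(236,476)]),.0545)
# chocks by mask
im=cv2.imread('pics/top0.png')
for n,(x,y),z in [('tall',(173,195),.06),('short',(316,222),.034)]:
    m=(im[y-18:y+18,x-18:x+18].max(2)<62).astype(np.uint8)
    c=max(cv2.findContours(m,0,1)[0],key=cv2.contourArea)
    r=cv2.minAreaRect(c); print(n,np.array(r[0])+[x-18,y-18],r[1:],cv2.contourArea(c))
# spare : spine at z=.008: end joins; cheeks tops
s=C([(272,150),(323,152),(313,388),(262,386)])
print('spine',onz(ci,s,.008))
c=C([(242,120),(385,125),(385,146),(240,138)]); print('cheek+',onz(ci,c,.048))
c=C([(230,385),(374,392),(373,414),(230,405)]); print('cheek-',onz(ci,c,.048))
E
python3 meas.py
```

```text
cam [ 0.47458057 -0.00135435  1.05573295]
wide [ 0.54683046 -0.01371869] 0.15394040028301653 [[0.4, -0.5], [-0.6, -2.0], [0.7, 1.2], [-0.5, 1.4]]
narrow [0.55155405 0.31314   ] 0.3054628399431119 [[1.3, -0.3], [-0.9, -1.9], [-0.5, 0.8], [0.0, 1.5]]
thinbody [ 0.54263216 -0.01329281  0.041     ] 0.13732143287292792 0.20042985332461066
thickbody [0.54975968 0.31375965 0.0545    ] 0.2894989537333465 0.20412499103212192
tall [172.5 194.5] ((18.341209411621094, 22.768400192260742), 18.434947967529297) 377.5
short [315.59459496 222.06756783] ((15.45350456237793, 15.617902755737305), 80.53767395019531) 211.0
spine [[ 0.62938409 -0.3235586   0.008     ]
 [ 0.6283629  -0.35266741  0.008     ]
 [ 0.49706954 -0.34312977  0.008     ]
 [ 0.49836593 -0.31435704  0.008     ]]
cheek+ [[ 0.63963372 -0.29534336  0.048     ]
 [ 0.63731243 -0.37415828  0.048     ]
 [ 0.62588738 -0.37372196  0.048     ]
 [ 0.62989527 -0.29395357  0.048     ]]
cheek- [[ 0.49809724 -0.28512672  0.048     ]
 [ 0.49384232 -0.36340416  0.048     ]
 [ 0.4821648  -0.36255181  0.048     ]
 [ 0.48754047 -0.28490343  0.048     ]]
```

```bash
cat > go.py <<'E'
import sys
from h import *
from scipy.spatial.transform import Rotation as Rn
# usage: go.py x y z yaw ; yaw = world heading of tool z axis modulo pi ("roller axis" direction), prefers the smaller turn
def main(x,y,z,yaw):
    o=get_obs(); R=Rn.from_rotvec(o['orientation'])
    M=R.as_matrix(); p=o['tcp_pos']
    cur=np.arctan2(M[1,2],M[0,2])
    best=None
    for k in (-1,0,1,2):
        d=yaw+k*np.pi-cur
        if best is None or abs(d)<abs(best): best=d
    h=cur+best
    zt=np.array([np.cos(h),np.sin(h),0]); xt=np.array([0,0,-1.]); T=np.c_[xt,np.cross(zt,xt),zt]
    w=Rn.from_matrix(M.T@T).as_rotvec(); t=M.T@(np.array([x,y,z])-p)
    print('clk',round(o['clock'],2),'tcp',p.round(4),'zhead',cur.round(3),'tilt',np.degrees(np.arccos(-M[2,0])).round(2),'j',o['joints'].round(2),'F',o['contact_force'].round(1),'grip',round(o['grip_width'],4))
    print('w',w.round(4),'t',t.round(4),'turn deg',np.degrees(np.linalg.norm(w)).round(1),'dist',np.linalg.norm(t).round(3))
main(*map(float,sys.argv[1:5]))
E
python3 go.py 0.45 -0.013 0.25 0.15
```

```text
clk 0.15 tcp [0.2056 0.6424 0.2305] zhead -0.31 tilt 0.08 j [-1.37  0.48  0.02  1.56 -0.01  1.11 -0.08] F [ 0.1 -0.6 -0.6] grip 0.0851
w [-4.598e-01 -3.000e-04  1.500e-03] t [-0.0186 -0.5498  0.4325] turn deg 26.3 dist 0.7
```

{"op": "apply_moves", "data": {"series": "-0.04 0 0 -0.02 -0.046 0.036 1;-0.08 0 0 -0.02 -0.092 0.072 1;-0.12 0 0 -0.02 -0.138 0.108 1;-0.16 0 0 -0.02 -0.184 0.144 1;-0.2 0 0 -0.02 -0.230 0.18 1;-0.24 0 0 -0.02 -0.276 0.216 1;-0.28 0 0 -0.02 -0.322 0.252 1;-0.32 0 0 -0.02 -0.368 0.288 1;-0.36 0 0 -0.02 -0.414 0.324 1;-0.40 0 0 -0.02 -0.46 0.36 1;-0.44 0 0 -0.02 -0.506 0.396 1;-0.46 0 0 -0.02 -0.55 0.432 1", "force": 60}}

```text
clock: 1.65
tcp_pos: [0.4497, -0.0145, 0.2515]
orientation: [-0.118, 1.567, 0.119]
contact_force: [0.4, 1.4, 0.0]
grip_width: 0.0853
```

```bash
python3 go.py 0.543 -0.0135 0.12 0.15; python3 - <<'E'
from h import *
ci=camera_info('wrist'); im=grab_frame('wrist'); cv2.imwrite('pics/w1.png',im); np.save('w1.npy',ci,allow_pickle=True)
print(ray(ci,[[256,192]]), onz(ci,[[256,192]],0))
E
```

```text
clk 1.65 tcp [ 0.4497 -0.0145  0.2515] zhead 0.151 tilt 0.04 j [-0.56  0.07  0.48  2.07 -0.04  1.01  1.66] F [0.4 1.4 0. ] grip 0.0853
w [ 0.0011  0.0006 -0.0004] t [ 0.1315 -0.0131  0.0923] turn deg 0.1 dist 0.161
(array([ 0.37514144, -0.02603875,  0.39415419]), array([[ 0.3067209 ,  0.03541158, -0.95125606]])) [[ 0.50223165 -0.01136592  0.        ]]
```

View pics/w1.png

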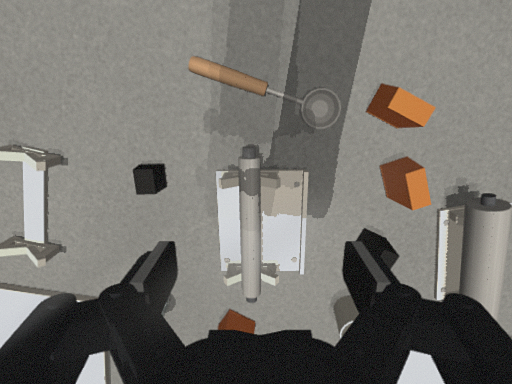

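The wrist view from above the wide cradle shows the thin roller running from (249,150) to (251,300), with the deck corners around (217,171), (308,171), (303,273) and (221,271). The short chock is at (149,179) and the spare rest is on the left. I'll zoom in for corner picks.

```bash
python3 - <<'E'
from h import *
im=cv2.imread('pics/w1.png')
cv2.imwrite('pics/w1B.png',cv2.resize(im[140:310,190:340],None,fx=3.5,fy=3.5,interpolation=cv2.INTER_CUBIC))
cv2.imwrite('pics/w1C.png',cv2.resize(im[140:280,0:170],None,fx=4,fy=4,interpolation=cv2.INTER_CUBIC))
E
```

```text
(no output)
```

View pics/w1B.png

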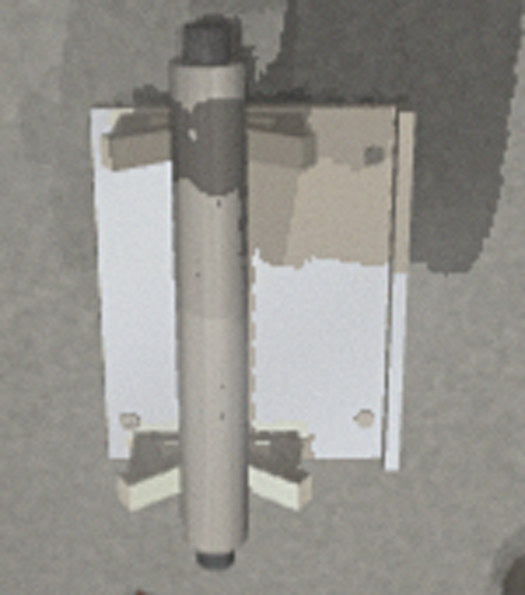

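View pics/w1C.png

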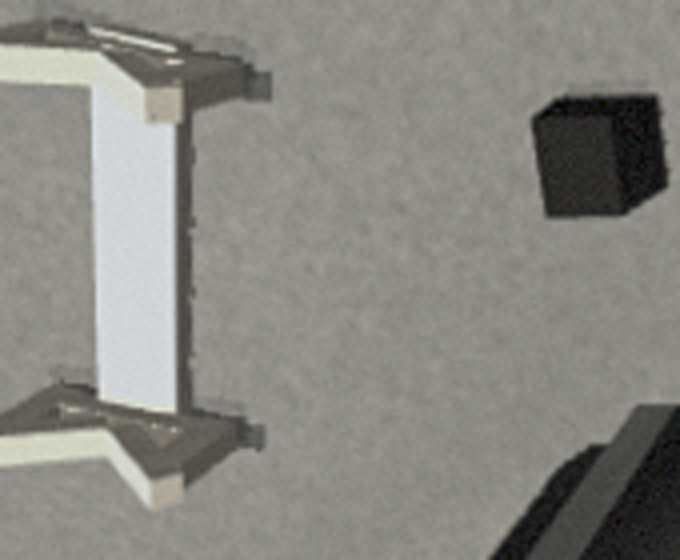

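```bash
cat > m2.py <<'E'
from meas import fit
from h import *
ci=np.load('w1.npy',allow_pickle=True).item()
g=lambda L:[[x/3.5+190-.4,y/3.5+140-.4] for x,y in L]
P=g([(92,108),(110,458),(415,112),(398,470)])
w=np.vstack([onz(ci,[p],z) for p,z in zip(P,[.008,.008,.017,.017])])
print('wideW',*fit([(-.08,-.048),(.08,-.048),(-.08,.079),(.08,.079)],w))
e=onz(ci,g([(208,66),(216,548)]),.055); d=e[1]-e[0]; print('thin',e.mean(0),np.arctan2(d[1],d[0]),np.linalg.norm(d))
# lateral: axis at z .041
e=onz(ci,g([(208,66),(216,548)]),.041); d=e[1]-e[0]; print('thin axis',e.mean(0),np.arctan2(d[1],d[0]))
h=lambda L:[[x/4-.4,y/4+140-.4] for x,y in L]
print('spine',onz(ci,h([(97,400),(177,413)]),.008), onz(ci,h([(180,208)]),.004))
print('cheek tops',onz(ci,h([(146,88),(182,88),(182,122),(147,122)]),.048),onz(ci,h([(152,507),(182,475),(183,503)]),.048))
s=onz(ci,h([(533,118),(610,116),(625,214),(548,216)]),.034); print('short',s,s.mean(0))
E
python3 m2.py | grep -v '^cam'
```

```text
wide [ 0.54683046 -0.01371869] 0.15394040028301653 [[0.4, -0.5], [-0.6, -2.0], [0.7, 1.2], [-0.5, 1.4]]
narrow [0.55155405 0.31314   ] 0.3054628399431119 [[1.3, -0.3], [-0.9, -1.9], [-0.5, 0.8], [0.0, 1.5]]
thinbody [ 0.54263216 -0.01329281  0.041     ] 0.13732143287292792 0.20042985332461066
thickbody [0.54975968 0.31375965 0.0545    ] 0.2894989537333465 0.20412499103212192
tall [172.5 194.5] ((18.341209411621094, 22.768400192260742), 18.434947967529297) 377.5
short [315.59459496 222.06756783] ((15.45350456237793, 15.617902755737305), 80.53767395019531) 211.0
spine [[ 0.62938409 -0.3235586   0.008     ]
 [ 0.6283629  -0.35266741  0.008     ]
 [ 0.49706954 -0.34312977  0.008     ]
 [ 0.49836593 -0.31435704  0.008     ]]
cheek+ [[ 0.63963372 -0.29534336  0.048     ]
 [ 0.63731243 -0.37415828  0.048     ]
 [ 0.62588738 -0.37372196  0.048     ]
 [ 0.62989527 -0.29395357  0.048     ]]
cheek- [[ 0.49809724 -0.28512672  0.048     ]
 [ 0.49384232 -0.36340416  0.048     ]
 [ 0.4821648  -0.36255181  0.048     ]
 [ 0.48754047 -0.28490343  0.048     ]]
wideW [ 0.54858599 -0.01169215] 0.15475646431774182 [[-0.1, -0.4], [0.5, -0.3], [-0.1, 0.5], [-0.3, 0.1]]
thin [ 0.54113579 -0.01256271  0.055     ] 0.15646543114657446 0.19675107719368037
thin axis [ 0.5479879  -0.01200643  0.041     ] 0.15646543114657455
spine [[ 0.62905629 -0.35195762  0.008     ]
 [ 0.62956849 -0.32080411  0.008     ]] [[ 0.54672583 -0.31590001  0.004     ]]
cheek tops [[ 0.48868782 -0.29126172  0.048     ]
 [ 0.48698557 -0.2796631   0.048     ]
 [ 0.49813318 -0.28043894  0.048     ]
 [ 0.4998218  -0.29181864  0.048     ]] [[ 0.64286048 -0.30269609  0.048     ]
 [ 0.62777667 -0.29059942  0.048     ]
 [ 0.63927649 -0.2912322   0.048     ]]
short [[ 0.48445984 -0.17484518  0.034     ]
 [ 0.48005571 -0.14998555  0.034     ]
 [ 0.51278506 -0.1437006   0.034     ]
 [ 0.51738274 -0.16920028  0.034     ]] [ 0.49867084 -0.1594329   0.034     ]
```

```bash
python3 go.py 0.543 -0.0128 0.023 0.155
```

```text
clk 1.7 tcp [ 0.4517 -0.0218  0.252 ] zhead 0.144 tilt 0.24 j [-0.55  0.07  0.49  2.07 -0.03  1.01  1.67] F [ 1.8 -6.7  0.9] grip 0.0853
w [-0.0109  0.0025  0.0033] t [ 0.2292 -0.0034  0.091 ] turn deg 0.7 dist 0.247
```

{"op": "apply_moves", "data": {"series": "-0.005 0 0 0.04 -0.005 0.03 1;-0.005 0 0 0.08 -0.01 0.06 1;-0.005 0 0 0.12 -0.0135 0.09 1;-0.005 0 0 0.14 -0.0135 0.092 1;-0.005 0 0 0.14 -0.0135 0.092 1;-0.005 0 0 0.14 -0.0135 0.092 1;-0.005 0 0 0.14 -0.0135 0.092 1"}}

```text
clock: 2.58
tcp_pos: [0.543, -0.0122, 0.1126]
orientation: [-0.121, 1.565, 0.122]
contact_force: [-0.5, 0.1, -0.1]
grip_width: 0.0855
```

```bash
python3 go.py 0.543 -0.0128 0.023 0.155;python3 - <<'E'
from h import *
im=grab_frame('wrist'); cv2.imwrite('pics/w2.png',im)
E
```

```text
clk 2.58 tcp [ 0.543  -0.0122  0.1126] zhead 0.155 tilt 0.13 j [-0.44  0.44  0.44  2.   -0.27  0.75  1.89] F [-0.5  0.1 -0.1] grip 0.0855
w [ 0.0001  0.0022 -0.0003] t [ 0.0896 -0.0007 -0.0003] turn deg 0.1 dist 0.09
```

View pics/w2.png

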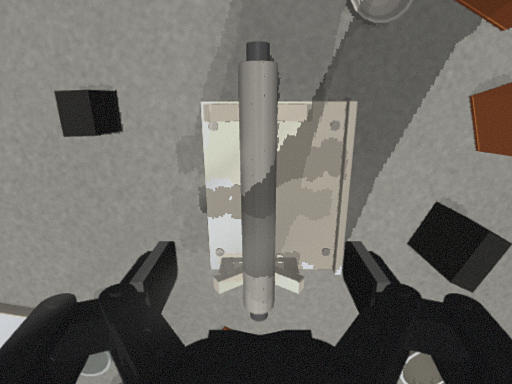

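The thin roller at (258,190) sits midway between the fingers and parallel to them. I'll go down and grip.

{"op": "apply_moves", "data": {"series": "0 0 0 0.04 -0.0005 0 1;0 0 0 0.075 -0.0005 0 1;0 0 0 0.088 -0.0005 0 1;0 0 0 0.088 -0.0005 0 1;0 0 0 0.088 -0.0005 0 0.1;0 0 0 0.088 -0.0005 0 0;0 0 0 0.088 -0.0005 0 0;0 0 0 0.088 -0.0005 0 0;0 0 0 0.088 -0.0005 0 0;0 0 0 0.088 -0.0005 0 0", "force": 60}}

```text
clock: 3.88
tcp_pos: [0.5432, -0.0133, 0.0242]
orientation: [-0.122, 1.566, 0.121]
contact_force: [-1.2, -1.2, 6.4]
grip_width: 0.0263
```

```bash
python3 go.py 0.562 -0.3315 0.15 -0.074
```

```text
clk 3.88 tcp [ 0.5432 -0.0133  0.0242] zhead 0.155 tilt 0.08 j [-0.37  0.58  0.36  2.04 -0.36  0.58  1.96] F [-1.2 -1.2  6.4] grip 0.0263
w [0.2287 0.0014 0.0003] t [-0.1257 -0.3173 -0.0303] turn deg 13.1 dist 0.343
```

{"op": "apply_moves", "data": {"series": "0 0 0 -0.03 0 0 0;0 0 0 -0.075 0 0 0;0 0 0 -0.115 -0.01 0 0;0.02 0 0 -0.125 -0.05 -0.003 0;0.06 0 0 -0.125 -0.09 -0.008 0;0.1 0 0 -0.125 -0.13 -0.012 0;0.13 0 0 -0.125 -0.17 -0.016 0;0.16 0 0 -0.125 -0.21 -0.02 0;0.19 0 0 -0.125 -0.25 -0.024 0;0.22 0 0 -0.125 -0.29 -0.028 0;0.2287 0 0 -0.125 -0.317 -0.03 0;0.2287 0 0 -0.125 -0.317 -0.03 0"}}

```text
clock: 5.38
tcp_pos: [0.5603, -0.3334, 0.1478]
orientation: [0.06, 1.571, -0.062]
contact_force: [0.3, 0.4, -3.4]
grip_width: 0.026
```

{"op": "apply_moves", "data": {"series": "0 0 0 0 0 0 0;0 0 0 0 0 0 0;0 0 0 0 0 0 0"}}

```text
clock: 5.75
tcp_pos: [0.5622, -0.3294, 0.1482]
orientation: [0.057, 1.57, -0.056]
contact_force: [-0.0, -0.1, -4.1]
grip_width: 0.026
```

```bash
python3 go.py 0.562 -0.3315 0.024 -0.074;python3 - <<'E'
from h import *
ci=camera_info('wrist');np.save('w3.npy',ci,allow_pickle=True)
im=grab_frame('wrist'); cv2.imwrite('pics/w3.png',im)
E
```

```text
clk 5.75 tcp [ 0.5622 -0.3294  0.1482] zhead -0.072 tilt 0.04 j [ 0.05  0.57  0.54  1.72 -0.35  0.95  2.23] F [-0.  -0.1 -4.1] grip 0.026
w [ 0.002  -0.0001 -0.0006] t [ 0.1242 -0.0022 -0.    ] turn deg 0.1 dist 0.124
```

View pics/w3.png

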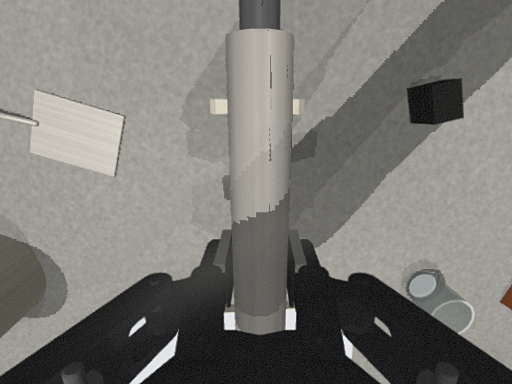

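The held roller is aligned over the spare rest, with the cheek ends symmetric about it: 210–303 on the near cheek and 224–296 on the far one, against a roller centre at about 258. I'll lower it.

{"op": "apply_moves", "data": {"series": "0 0 0 0.05 -0.0015 0 0;0 0 0 0.09 -0.0015 0 0;0 0 0 0.11 -0.0015 0 0;0 0 0 0.118 -0.0015 0 0;0 0 0 0.1235 -0.0015 0 0;0 0 0 0.1235 -0.0015 0 0;0 0 0 0.1235 -0.0015 0 0;0 0 0 0.1235 -0.0015 0 0"}}

```text
clock: 6.8
tcp_pos: [0.5622, -0.3322, 0.0255]
orientation: [0.057, 1.569, -0.058]
contact_force: [1.0, -0.4, -3.9]
grip_width: 0.026
```

```bash
python3 go.py 0.562 -0.3315 0.024 -0.074
```

```text
clk 6.8 tcp [ 0.5622 -0.3322  0.0255] zhead -0.073 tilt 0.06 j [ 0.12  0.73  0.45  1.77 -0.45  0.74  2.31] F [ 1.  -0.4 -3.9] grip 0.026
w [0.0005 0.0011 0.0003] t [ 0.0015  0.0007 -0.0003] turn deg 0.1 dist 0.002
```

{"op": "apply_moves", "data": {"series": "0 0 0 0.001 0.0004 0 0;0 0 0 0.002 0.0004 0 0;0 0 0 0.002 0.0004 0 0;0 0 0 0.002 0.0004 0 0.35;0 0 0 0.002 0.0004 0 0.6;0 0 0 0.002 0.0004 0 0.7;0 0 0 0.002 0.0004 0 0.7;0 0 0 0.002 0.0004 0 0.7;0 0 0 0.002 0.0004 0 0.7;0 0 0 -0.03 0.0004 0 0.9;0 0 0 -0.08 0.0004 0 1;0 0 0 -0.13 0.0004 0 1"}}

```text
clock: 8.3
tcp_pos: [0.5616, -0.3315, 0.156]
orientation: [0.058, 1.571, -0.058]
contact_force: [1.0, -0.3, 0.9]
grip_width: 0.0852
```

```bash
python3 go.py 0.5 0.31 0.20 0.3;python3 - <<'E'
from h import *
im=grab_frame('top'); cv2.imwrite('pics/top1.png',cv2.resize(im[100:280],None,fx=1.5,fy=1.5))
im=grab_frame('wrist'); cv2.imwrite('pics/w4.png',im)
E
```

```text
clk 8.3 tcp [ 0.5616 -0.3315  0.156 ] zhead -0.074 tilt 0.04 j [ 0.05  0.57  0.55  1.71 -0.35  0.96  2.23] F [ 1.  -0.3  0.9] grip 0.0852
w [-3.736e-01 -7.000e-04 -2.000e-04] t [-0.0439  0.6353 -0.1086] turn deg 21.4 dist 0.646
```

View pics/top1.png

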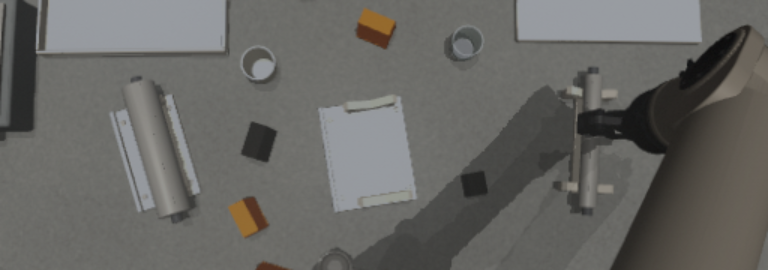

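View pics/w4.png

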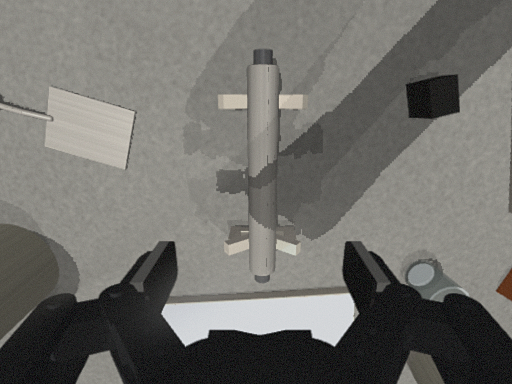

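The thin roller lies in the spare V, from (263,55) to (262,280), centred between the cheeks. Next is the thick roller.

{"op": "apply_moves", "data": {"series": "0 0 0 -0.03 0.03 -0.005 1;-0.03 0 0 -0.06 0.085 -0.015 1;-0.06 0 0 -0.084 0.14 -0.025 1;-0.1 0 0 -0.084 0.195 -0.035 1;-0.14 0 0 -0.084 0.25 -0.045 1;-0.18 0 0 -0.084 0.305 -0.055 1;-0.22 0 0 -0.084 0.36 -0.065 1;-0.26 0 0 -0.084 0.415 -0.075 1;-0.3 0 0 -0.084 0.47 -0.085 1;-0.34 0 0 -0.084 0.525 -0.095 1;-0.374 0 0 -0.084 0.58 -0.105 1;-0.374 0 0 -0.084 0.635 -0.109 1"}}

```text
clock: 9.9
tcp_pos: [0.499, 0.3113, 0.2384]
orientation: [-0.236, 1.558, 0.236]
contact_force: [1.2, -0.6, 0.2]
grip_width: 0.0855
```

{"op": "apply_moves", "data": {"series": "0 0 0 0 0 0 1;0 0 0 0 0 0 1;0 0 0 0 0 0 1;0 0 0 0 0 0 1"}}

```text
clock: 10.4
tcp_pos: [0.5002, 0.3083, 0.2389]
orientation: [-0.234, 1.558, 0.234]
contact_force: [1.1, -0.3, 0.5]
grip_width: 0.0856
```

```bash
python3 go.py 0.55 0.3135 0.14 0.3;python3 - <<'E'
from h import *
ci=camera_info('wrist');np.save('w5.npy',ci,allow_pickle=True)
im=grab_frame('wrist'); cv2.imwrite('pics/w5.png',im)
E
```

```text
clk 10.4 tcp [0.5002 0.3083 0.2389] zhead 0.298 tilt 0.01 j [-0.92  0.33  0.33  1.78 -0.12  1.05  1.32] F [ 1.1 -0.3  0.5] grip 0.0856
w [-0.0017  0.0001  0.0001] t [ 0.0989 -0.0097  0.0491] turn deg 0.1 dist 0.111
```

View pics/w5.png

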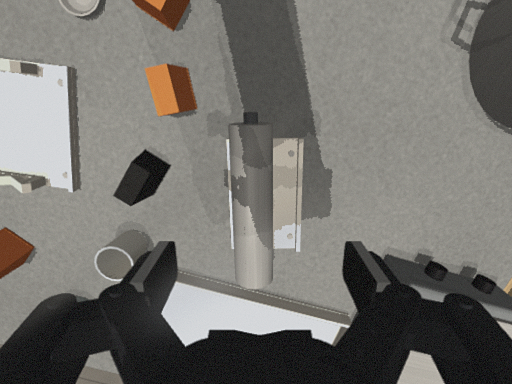

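```bash
python3 - <<'E'
from h import *
im=cv2.imread('pics/w5.png')
cv2.imwrite('pics/w5B.png',cv2.resize(im[105:300,205:325],None,fx=3,fy=3,interpolation=cv2.INTER_CUBIC))
cv2.imwrite('pics/w5C.png',cv2.resize(im[140:220,95:195],None,fx=6,fy=6,interpolation=cv2.INTER_CUBIC))
E
```

```text
(no output)
```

View pics/w5B.png

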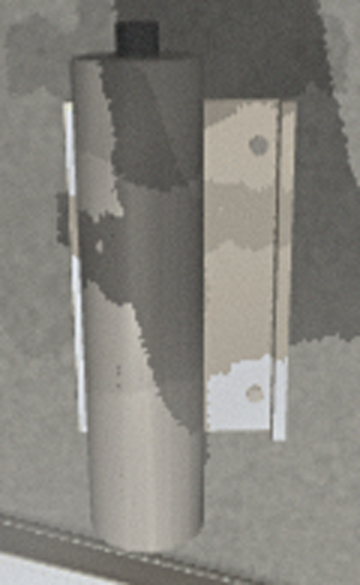

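View pics/w5C.png

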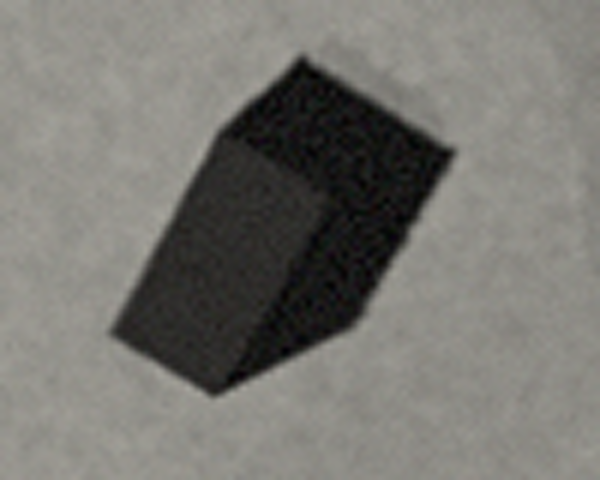

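```bash
cat > m3.py <<'E'
from h import *
def fit(model,w):
    model=np.array(model);w=np.array(w)[:,:2]
    mc,wc=model.mean(0),w.mean(0)
    H=(model-mc).T@(w-wc); th=np.arctan2(H[0,1]-H[1,0],H[0,0]+H[1,1])
    R=np.array([[np.cos(th),-np.sin(th)],[np.sin(th),np.cos(th)]])
    t=wc-R@mc; return t,th,((model@R.T+t-w)*1000).round(1).tolist()
if __name__=='__main__':
    ci=np.load('w5.npy',allow_pickle=True).item()
    g=lambda L:[[x/3+205-.4,y/3+105-.4] for x,y in L]
    P=g([(64,101),(80,431),(297,101),(286,440)])
    w=np.vstack([onz(ci,[p],z) for p,z in zip(P,[.008,.008,.017,.017])])
    print('narrowW',*fit([(-.08,-.034),(.08,-.034),(-.08,.065),(.08,.065)],w))
    L=g([(137,56),(148,548)])
    for z in (.0795,.0545):
        e=onz(ci,L,z); d=e[1]-e[0]; print('thick',z,e.mean(0),np.arctan2(d[1],d[0]),np.linalg.norm(d))
    h=lambda L:[[x/6+95-.4,y/6+140-.4] for x,y in L]
    s=onz(ci,h([(220,133),(113,332),(327,195),(214,395)]),.06); print('tall',*fit([(-.025,-.012),(.025,-.012),(-.025,.012),(.025,.012)],s))
    s=onz(ci,h([(303,55),(455,150)]),0); print(s.mean(0),np.linalg.norm(s[1]-s[0]))
    ct=camera_info('top')
    for nm,p,z in (('tall',[173,195.0],.06),('short',[315.6,222.1],.034)): print(nm,onz(ct,[p],z))
    c2=np.load('w1.npy',allow_pickle=True).item()
    h=lambda L:[[x/4-.4,y/4+140-.4] for x,y in L]
    s=onz(c2,h([(533,118),(548,216),(610,116),(625,214)]),.034); print('short',*fit([(-.017,-.013),(.017,-.013),(-.017,.013),(.017,.013)],s))
E
python3 m3.py
```

```text
narrowW [0.55245905 0.31560578] 0.3102733574244108 [[-0.1, 0.2], [0.5, 0.1], [-0.0, 0.1], [-0.4, -0.4]]
thick 0.0795 [0.54791069 0.31423931 0.0795    ] 0.3117040216129051 0.19878401915360858
thick 0.0545 [0.55781915 0.31658716 0.0545    ] 0.3117040216129049 0.2152308494687881
tall [0.56260622 0.16918109] -0.29331653563148163 [[-0.9, -0.3], [0.6, -0.8], [-0.0, 0.6], [0.3, 0.5]]
[0.53879844 0.17633606 0.        ] 0.03891423240474121
tall [[0.55644533 0.15867742 0.06      ]]
short [[ 0.49728084 -0.15567954  0.034     ]]
short [ 0.49867084 -0.1594329 ] 0.1786914558099969 [[-0.2, -0.4], [0.3, -0.0], [-0.4, 0.3], [0.3, 0.1]]
```

{"op": "apply_moves", "data": {"series": "-0.013 0 0 0.03 -0.005 0.025 1;-0.013 0 0 0.07 -0.009 0.047 1;-0.013 0 0 0.1 -0.009 0.047 1;-0.013 0 0 0.1 -0.009 0.047 1;-0.013 0 0 0.1 -0.009 0.047 1"}}

```text
clock: 11.08
tcp_pos: [0.548, 0.3151, 0.1401]
orientation: [-0.245, 1.555, 0.246]
contact_force: [0.5, 0.4, 0.7]
grip_width: 0.0855
```

```bash
python3 go.py 0.548 0.3135 0.036 0.311;python3 - <<'E'
from h import *
im=grab_frame('wrist'); cv2.imwrite('pics/w6.png',im)
E
```

```text
clk 11.07 tcp [0.548  0.3151 0.1401] zhead 0.313 tilt 0.09 j [-0.84  0.51  0.3   1.76 -0.19  0.89  1.43] F [0.5 0.4 0.7] grip 0.0855
w [ 0.0022  0.0015 -0.0005] t [ 0.1041 -0.0016 -0.0006] turn deg 0.2 dist 0.104
```

View pics/w6.png

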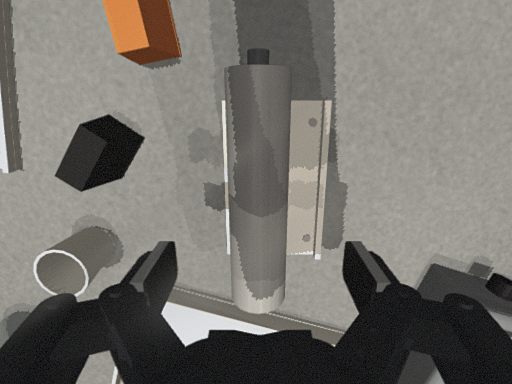

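The thick roller at (258,190) is centred between the fingers. I'll go down and grip.

{"op": "apply_moves", "data": {"series": "0 0 0 0.04 -0.001 0 1;0 0 0 0.08 -0.001 0 1;0 0 0 0.103 -0.001 0 1;0 0 0 0.103 -0.001 0 1;0 0 0 0.103 -0.001 0 0.4;0 0 0 0.103 -0.001 0 0;0 0 0 0.103 -0.001 0 0;0 0 0 0.103 -0.001 0 0;0 0 0 0.103 -0.001 0 0;0 0 0 0.103 -0.001 0 0", "force": 90}}

```text
clock: 12.38
tcp_pos: [0.5493, 0.314, 0.0383]
orientation: [-0.245, 1.554, 0.246]
contact_force: [-0.9, -1.8, 9.1]
grip_width: 0.0475
```

```bash
python3 go.py 0.548 -0.0125 0.17 0.155
```

```text
clk 12.38 tcp [0.5493 0.314  0.0383] zhead 0.313 tilt 0.19 j [-0.8   0.65  0.26  1.81 -0.24  0.71  1.47] F [-0.9 -1.8  9.1] grip 0.0475
w [ 0.158   0.0032 -0.0006] t [-0.1321 -0.3102 -0.1013] turn deg 9.1 dist 0.352
```

{"op": "apply_moves", "data": {"series": "0 0 0 -0.03 0 0 0;0 0 0 -0.075 0 0 0;0 0 0 -0.11 -0.01 -0.003 0;0.01 0 0 -0.13 -0.05 -0.016 0;0.03 0 0 -0.131 -0.09 -0.029 0;0.05 0 0 -0.131 -0.13 -0.042 0;0.07 0 0 -0.131 -0.17 -0.055 0;0.09 0 0 -0.131 -0.21 -0.068 0;0.11 0 0 -0.131 -0.25 -0.081 0;0.13 0 0 -0.131 -0.285 -0.093 0;0.158 0 0 -0.131 -0.31 -0.101 0;0.158 0 0 -0.131 -0.31 -0.101 0"}}

```text
clock: 13.88
tcp_pos: [0.5467, -0.0147, 0.1669]
orientation: [-0.119, 1.568, 0.118]
contact_force: [-0.0, 1.1, -6.1]
grip_width: 0.0478
```

{"op": "apply_moves", "data": {"series": "0 0 0 0 0 0 0;0 0 0 0 0 0 0;0 0 0 0 0 0 0;0 0 0 0 0 0 0"}}

```text
clock: 14.38
tcp_pos: [0.5472, -0.0115, 0.1668]
orientation: [-0.123, 1.567, 0.123]
contact_force: [0.1, -0.4, -5.9]
grip_width: 0.0477
```

```bash
python3 go.py 0.549 -0.0125 0.039 0.155;python3 - <<'E'
from h import *
im=grab_frame('wrist'); cv2.imwrite('pics/w7.png',im)
E
```

```text
clk 14.38 tcp [ 0.5472 -0.0115  0.1668] zhead 0.156 tilt 0.01 j [-0.44  0.36  0.43  1.95 -0.19  0.87  1.82] F [ 0.1 -0.4 -5.9] grip 0.0477
w [ 0.0013 -0.0001 -0.0001] t [ 0.1278 -0.0013  0.0016] turn deg 0.1 dist 0.128
```

View pics/w7.png

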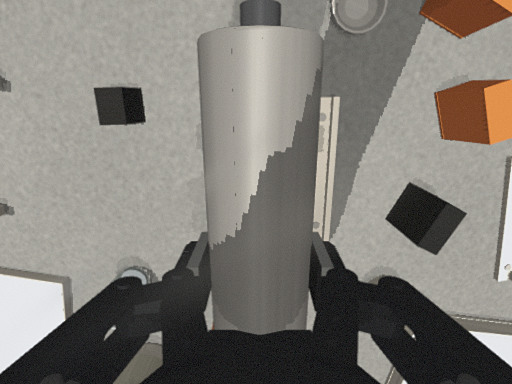

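The thick roller (260,180) is held straight and runs parallel to the kerb at about (330,165). I'll lower it.

{"op": "apply_moves", "data": {"series": "0 0 0 0.05 -0.001 0.0015 0;0 0 0 0.09 -0.001 0.0015 0;0 0 0 0.115 -0.001 0.0015 0;0 0 0 0.124 -0.001 0.0015 0;0 0 0 0.128 -0.001 0.0015 0;0 0 0 0.128 -0.001 0.0015 0;0 0 0 0.128 -0.001 0.0015 0;0 0 0 0.128 -0.001 0.0015 0"}}

```text
clock: 15.42
tcp_pos: [0.5493, -0.0127, 0.0394]
orientation: [-0.122, 1.566, 0.122]
contact_force: [-0.2, 0.3, -6.4]
grip_width: 0.0477
```

```bash
python3 go.py 0.549 -0.0125 0.039 0.155
```

```text
clk 15.43 tcp [ 0.5493 -0.0127  0.0394] zhead 0.156 tilt 0.07 j [-0.35  0.56  0.34  2.02 -0.31  0.61  1.92] F [-0.2  0.3 -6.4] grip 0.0477
w [ 0.0005  0.0012 -0.0001] t [ 0.0004  0.0002 -0.0003] turn deg 0.1 dist 0.001
```

{"op": "apply_moves", "data": {"series": "0 0 0 0.001 0 0 0;0 0 0 0.002 0 0 0;0 0 0 0.002 0 0 0;0 0 0 0.002 0 0 0"}}

```text
clock: 15.92
tcp_pos: [0.5493, -0.0127, 0.0385]
orientation: [-0.121, 1.566, 0.123]
contact_force: [-5.3, 0.1, 12.5]
grip_width: 0.0475
```

{"op": "apply_moves", "data": {"series": "0 0 0 0 0 0 0.7;0 0 0 0 0 0 0.85;0 0 0 0 0 0 0.95;0 0 0 0 0 0 1;0 0 0 0 0 0 1;0 0 0 0 0 0 1;0 0 0 -0.03 0 0 1;0 0 0 -0.08 0 0 1;0 0 0 -0.12 0 0 1;0 0 0 -0.12 0 0 1"}}

```text
clock: 17.18
tcp_pos: [0.551, -0.0128, 0.1599]
orientation: [-0.121, 1.561, 0.122]
contact_force: [-0.1, 0.1, -0.4]
grip_width: 0.0854
```

```bash
python3 go.py 0.562 -0.3315 0.15 -0.074;python3 - <<'E'
from h import *
im=grab_frame('wrist'); cv2.imwrite('pics/w8.png',im)
E
```

```text
clk 17.18 tcp [ 0.551  -0.0128  0.1599] zhead 0.155 tilt 0.37 j [-0.44  0.38  0.44  1.95 -0.21  0.85  1.84] F [-0.1  0.1 -0.4] grip 0.0854
w [ 0.2294  0.0063 -0.0009] t [ 0.0096 -0.3166 -0.0385] turn deg 13.1 dist 0.319
```

View pics/w8.png

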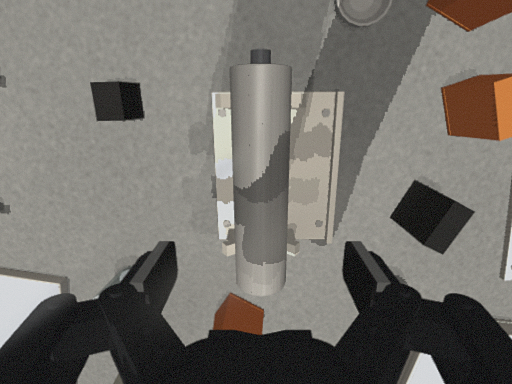

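The thick roller lies in the wide V, centre about (261,180), with the deck visible on both sides. Next is the thin roller on the spare rest.

{"op": "apply_moves", "data": {"series": "0.02 0.006 0 0.0 -0.04 -0.005 1;0.06 0.006 0 0.0 -0.09 -0.011 1;0.1 0.006 0 0.0 -0.14 -0.017 1;0.14 0.006 0 0.0 -0.19 -0.023 1;0.18 0.006 0 0.0 -0.24 -0.029 1;0.22 0.006 0 0.0 -0.29 -0.035 1;0.229 0.006 0 0.0 -0.3166 -0.0385 1;0.229 0.006 0 0.01 -0.3166 -0.0385 1;0.229 0.006 0 0.01 -0.3166 -0.0385 1;0.229 0.006 0 0.01 -0.3166 -0.0385 1;0.229 0.006 0 0.01 -0.3166 -0.0385 1"}}

```text
clock: 18.6
tcp_pos: [0.5603, -0.3304, 0.1469]
orientation: [0.057, 1.576, -0.056]
contact_force: [-0.0, 0.6, 1.0]
grip_width: 0.0852
```

```bash
python3 go.py 0.562 -0.3315 0.0235 -0.074;python3 - <<'E'
from h import *
im=grab_frame('wrist'); cv2.imwrite('pics/w9.png',im)
E
```

```text
clk 18.6 tcp [ 0.5603 -0.3304  0.1469] zhead -0.072 tilt 0.33 j [ 0.08  0.57  0.51  1.72 -0.33  0.95  2.21] F [-0.   0.6  1. ] grip 0.0852
w [ 0.0021 -0.0057  0.0002] t [ 0.1234 -0.001   0.0025] turn deg 0.4 dist 0.123
```

View pics/w9.png

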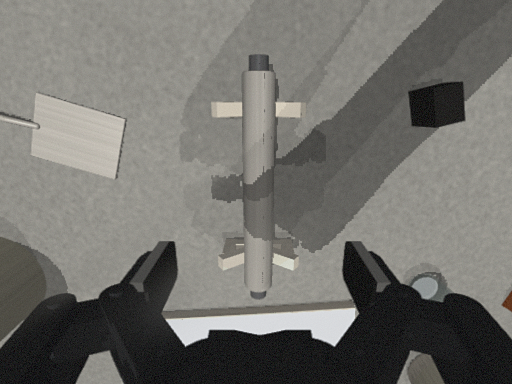

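The thin roller at (259,180) is centred between the fingers again. I'll grip it.

{"op": "apply_moves", "data": {"series": "0 -0.0057 0 0.05 -0.001 0.002 1;0 -0.0057 0 0.1 -0.001 0.002 1;0 -0.0057 0 0.122 -0.001 0.002 1;0 -0.0057 0 0.122 -0.001 0.002 1;0 -0.0057 0 0.122 -0.001 0.002 0.3;0 -0.0057 0 0.122 -0.001 0.002 0;0 -0.0057 0 0.122 -0.001 0.002 0;0 -0.0057 0 0.122 -0.001 0.002 0;0 -0.0057 0 0.122 -0.001 0.002 0;0 -0.0057 0 0.122 -0.001 0.002 0", "force": 60}}

```text
clock: 19.9
tcp_pos: [0.5619, -0.332, 0.0262]
orientation: [0.058, 1.569, -0.057]
contact_force: [-1.1, 2.5, 7.8]
grip_width: 0.0265
```

```bash
python3 go.py 0.552 0.3145 0.20 0.31
```

```text
clk 19.9 tcp [ 0.5619 -0.332   0.0262] zhead -0.073 tilt 0.08 j [ 0.14  0.72  0.43  1.77 -0.42  0.74  2.28] F [-1.1  2.5  7.8] grip 0.0265
w [-0.3832  0.0013 -0.0004] t [-0.1735  0.6441 -0.0569] turn deg 22.0 dist 0.67
```

{"op": "apply_moves", "data": {"series": "0 0 0 -0.03 0 0 0;0 0 0 -0.08 0 0 0;0 0 0 -0.13 0.02 -0.002 0;-0.03 0 0 -0.16 0.07 -0.006 0;-0.07 0 0 -0.165 0.12 -0.011 0;-0.11 0 0 -0.165 0.17 -0.015 0;-0.15 0 0 -0.165 0.22 -0.02 0;-0.19 0 0 -0.165 0.27 -0.024 0;-0.23 0 0 -0.165 0.32 -0.028 0;-0.27 0 0 -0.165 0.37 -0.033 0;-0.31 0 0 -0.165 0.42 -0.037 0;-0.35 0 0 -0.165 0.47 -0.042 0"}}

```text
clock: 21.4
tcp_pos: [0.5529, 0.1406, 0.1893]
orientation: [-0.219, 1.561, 0.217]
contact_force: [1.4, 0.6, -3.6]
grip_width: 0.0261
```

```bash
python3 go.py 0.553 0.315 0.14 0.31
```

```text
clk 21.4 tcp [0.5529 0.1406 0.1893] zhead 0.278 tilt 0.07 j [-0.66  0.37  0.38  1.87 -0.17  0.94  1.65] F [ 1.4  0.6 -3.6] grip 0.0261
w [-0.0324 -0.0011  0.0006] t [0.0491 0.1677 0.0479] turn deg 1.9 dist 0.181
```

{"op": "apply_moves", "data": {"series": "-0.01 0 0 0.01 0.04 0.012 0;-0.02 0 0 0.02 0.08 0.023 0;-0.032 0 0 0.03 0.12 0.034 0;-0.032 0 0 0.04 0.15 0.042 0;-0.032 0 0 0.045 0.168 0.047 0;-0.032 0 0 0.045 0.168 0.047 0;-0.032 0 0 0.045 0.168 0.047 0;-0.032 0 0 0.045 0.168 0.047 0;-0.032 0 0 0.045 0.168 0.047 0"}}

```text
clock: 22.52
tcp_pos: [0.5535, 0.3126, 0.1448]
orientation: [-0.241, 1.557, 0.24]
contact_force: [0.4, -0.5, -3.9]
grip_width: 0.0262
```

```bash
python3 go.py 0.553 0.315 0.026 0.31;python3 - <<'E'
from h import *
im=grab_frame('wrist'); cv2.imwrite('pics/w10.png',im)
E
```

```text
clk 22.52 tcp [0.5535 0.3126 0.1448] zhead 0.307 tilt 0.03 j [-0.85  0.52  0.32  1.75 -0.2   0.91  1.44] F [ 0.4 -0.5 -3.9] grip 0.0262
w [-0.0031 -0.0001  0.0006] t [0.1188 0.0025 0.0003] turn deg 0.2 dist 0.119
```

View pics/w10.png

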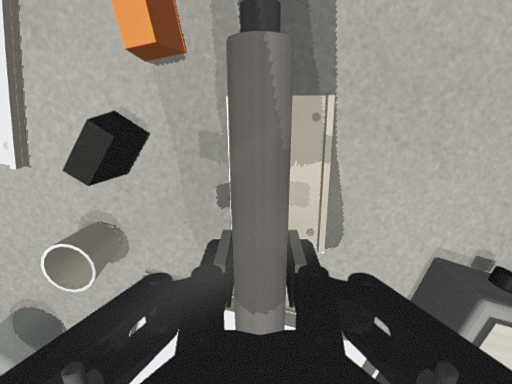

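The thin roller is held straight and parallel to the narrow cradle's kerb at about (323,170). I'll lower it.

{"op": "apply_moves", "data": {"series": "0 0 0 0.05 0.002 0 0;0 0 0 0.09 0.002 0 0;0 0 0 0.107 0.002 0 0;0 0 0 0.113 0.002 0 0;0 0 0 0.117 0.002 0 0;0 0 0 0.119 0.002 0 0;0 0 0 0.12 0.002 0 0;0 0 0 0.12 0.002 0 0;0 0 0 0.12 0.002 0 0"}}

```text
clock: 23.7
tcp_pos: [0.5535, 0.3158, 0.0265]
orientation: [-0.241, 1.555, 0.242]
contact_force: [-1.6, -2.0, 5.5]
grip_width: 0.0261
```

```bash
python3 go.py 0.553 0.315 0.026 0.31
```

```text
clk 23.7 tcp [0.5535 0.3158 0.0265] zhead 0.308 tilt 0.11 j [-0.81  0.67  0.26  1.8  -0.26  0.7   1.48] F [-1.6 -2.   5.5] grip 0.0261
w [-0.0018  0.0019 -0.0003] t [ 0.0005 -0.0007 -0.0007] turn deg 0.2 dist 0.001
```

It has touched down, with 5.5 N upward. I'll release it and rise.

{"op": "apply_moves", "data": {"series": "0 0 0 0 -0.0005 0 0.35;0 0 0 0 -0.0005 0 0.6;0 0 0 0 -0.0005 0 0.8;0 0 0 0 -0.0005 0 0.8;0 0 0 0 -0.0005 0 0.8;0 0 0 0 -0.0005 0 0.8;0 0 0 -0.03 -0.0005 0 0.9;0 0 0 -0.08 0 0 1;0 0 0 -0.13 0 0 1;0 0 0 -0.15 0 0 1;0 0 0 -0.15 0 0 1;0 0 0 -0.15 0 0 1"}}

```text
clock: 25.2
tcp_pos: [0.5513, 0.3151, 0.1724]
orientation: [-0.244, 1.56, 0.241]
contact_force: [0.4, -0.6, 0.7]
grip_width: 0.0856
```

```bash
python3 go.py 0.5626 0.169 0.17 1.278;python3 - <<'E'
from h import *
ci=camera_info('wrist');np.save('w11.npy',ci,allow_pickle=True)
im=grab_frame('wrist'); cv2.imwrite('pics/w11.png',im)
E
```

```text
clk 25.2 tcp [0.5513 0.3151 0.1724] zhead 0.309 tilt 0.21 j [-0.86  0.49  0.33  1.73 -0.19  0.96  1.42] F [ 0.4 -0.6  0.7] grip 0.0856
w [-9.693e-01 -3.800e-03 -4.000e-04] t [ 0.0027 -0.1426 -0.0336] turn deg 55.5 dist 0.147
```

View pics/w11.png

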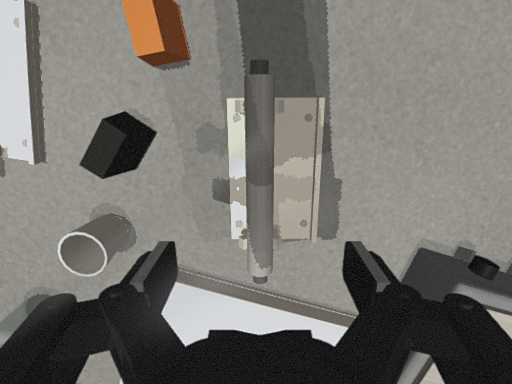

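The thin roller lies in the narrow V at (260,170), and the tall chock is at (118,145). I'll turn the jaws across the tall chock's length.

{"op": "apply_moves", "data": {"series": "0.17 0 0 0 -0.012 -0.003 1;0.35 0 0 0 -0.024 -0.006 1;0.53 0 0 0 -0.036 -0.009 1;0.71 0 0 0 -0.048 -0.012 1;0.89 0 0 0 -0.06 -0.014 1;1.07 0 0 0 -0.072 -0.017 1;1.25 0 0 0 -0.084 -0.02 1;1.43 0 0 0 -0.096 -0.023 1;1.61 0 0 0 -0.108 -0.025 1;1.79 0 0 0 -0.12 -0.028 1;1.97 0 0 0 -0.132 -0.031 1;2.15 0 0 0 -0.1426 -0.0336 1"}}

```text
clock: 26.75
tcp_pos: [0.5629, 0.1687, 0.1729]
orientation: [1.407, 1.065, -1.413]
contact_force: [-0.4, -0.8, -1.4]
grip_width: 0.0855
```

{"op": "apply_moves", "data": {"series": "0.02 0 0 0 0 0 1;0.02 0 0 0 0 0 1;0.02 0 0 0 0 0 1;0.02 0 0 0 0 0 1"}}

```text
clock: 27.25
tcp_pos: [0.5637, 0.1699, 0.1744]
orientation: [1.418, 1.058, -1.419]
contact_force: [-0.6, -0.1, 0.1]
grip_width: 0.0852
```

```bash
python3 go.py 0.5626 0.169 0.021 -1.864;python3 - <<'E'
from h import *
ci=camera_info('wrist');np.save('w12.npy',ci,allow_pickle=True)
im=grab_frame('wrist'); cv2.imwrite('pics/w12.png',im)
E
```

```text
clk 27.25 tcp [0.5637 0.1699 0.1744] zhead -1.86 tilt 0.03 j [-1.05  0.54  0.9   1.87 -0.51  0.98 -0.21] F [-0.6 -0.1  0.1] grip 0.0852
w [0.004  0.0005 0.0003] t [ 0.1534 -0.0007  0.0011] turn deg 0.2 dist 0.153
```

View pics/w12.png

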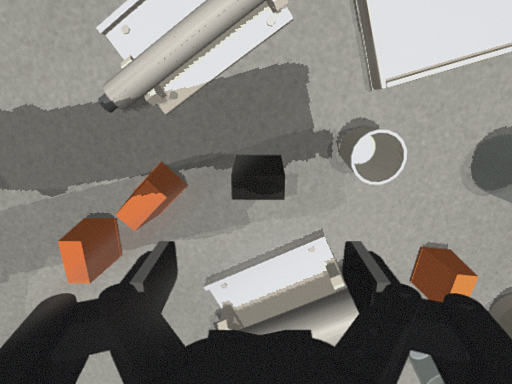

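The tall chock (258,178) is square between the jaws. The nearest orange look-alike is at (150,195) and the cup at (378,155), so I'll go down with a narrower opening to keep clear of both.

{"op": "apply_moves", "data": {"series": "0.004 0 0 0.04 -0.0005 0.001 0.78;0.004 0 0 0.08 -0.0005 0.001 0.78;0.004 0 0 0.12 -0.0005 0.001 0.78;0.004 0 0 0.147 -0.0005 0.001 0.78;0.004 0 0 0.147 -0.0005 0.001 0.78;0.004 0 0 0.147 -0.0005 0.001 0.3;0.004 0 0 0.147 -0.0005 0.001 0;0.004 0 0 0.147 -0.0005 0.001 0;0.004 0 0 0.147 -0.0005 0.001 0;0.004 0 0 0.147 -0.0005 0.001 0", "force": 40}}

```text
clock: 28.55
tcp_pos: [0.5638, 0.1689, 0.0287]
orientation: [1.424, 1.055, -1.421]
contact_force: [-1.3, -0.8, 7.7]
grip_width: 0.0493
```

```bash
python3 - <<'E'
import numpy as np
for n,o,th,y in (('tall',(.548,-.0125),.155,.044),('short',(.5525,.315),.31,.032)):
    print(n,o[0]-np.sin(th)*y,o[1]+np.cos(th)*y)
E
python3 go.py 0.5412 0.031 0.14 -1.416
```

```text
tall 0.5412072756311898 0.030972507354066554
short 0.5427381236338098 0.3454746742363428
clk 28.55 tcp [0.5638 0.1689 0.0287] zhead -1.865 tilt 0.08 j [-0.91  0.73  0.71  1.94 -0.71  0.74 -0.07] F [-1.3 -0.8  7.7] grip 0.0493
w [-0.4493 -0.0005 -0.0014] t [-0.1114  0.0186  0.1385] turn deg 25.7 dist 0.179
```

{"op": "apply_moves", "data": {"series": "0 0 0 -0.03 0 0 0;0 0 0 -0.075 0 0 0;-0.05 0 0 -0.11 0.003 0.02 0;-0.13 0 0 -0.111 0.006 0.05 0;-0.21 0 0 -0.111 0.01 0.08 0;-0.3 0 0 -0.111 0.014 0.11 0;-0.38 0 0 -0.111 0.018 0.13 0;-0.45 0 0 -0.111 0.018 0.1345 0;-0.45 0 0 -0.111 0.018 0.1345 0;-0.45 0 0 -0.111 0.018 0.1345 0;-0.45 0 0 -0.111 0.018 0.1345 0;-0.45 0 0 -0.111 0.018 0.1345 0"}}

```text
clock: 30.05
tcp_pos: [0.5411, 0.0351, 0.1385]
orientation: [1.093, 1.279, -1.095]
contact_force: [0.3, 0.3, -1.1]
grip_width: 0.0497
```

```bash
python3 go.py 0.5406 0.0349 0.037 -1.416;python3 - <<'E'
from h import *
ci=camera_info('wrist');np.save('w13.npy',ci,allow_pickle=True)
im=grab_frame('wrist'); cv2.imwrite('pics/w13.png',im)
E
```

```text
clk 30.05 tcp [0.5411 0.0351 0.1385] zhead -1.415 tilt 0.05 j [-0.77  0.47  0.77  2.   -0.43  0.84  0.39] F [ 0.3  0.3 -1.1] grip 0.0497
w [0.0008 0.0007 0.0005] t [ 1.015e-01 -5.000e-04  1.000e-04] turn deg 0.1 dist 0.101
```

View pics/w13.png

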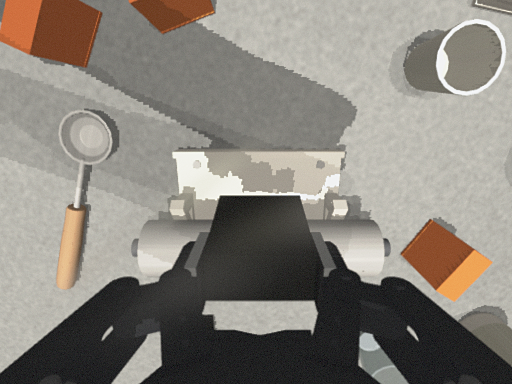

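The held chock (260,247) is square to and centred on the deck, whose corners are at (175,152) and (343,152). I'll lower it in steps.

{"op": "apply_moves", "data": {"series": "0 0 0 0.03 -0.0005 0 0;0 0 0 0.055 -0.0005 0 0;0 0 0 0.075 -0.0005 0 0;0 0 0 0.088 -0.0005 0 0;0 0 0 0.096 -0.0005 0 0;0 0 0 0.099 -0.0005 0 0;0 0 0 0.099 -0.0005 0 0;0 0 0 0.099 -0.0005 0 0"}}

```text
clock: 31.1
tcp_pos: [0.541, 0.0347, 0.0401]
orientation: [1.094, 1.278, -1.094]
contact_force: [1.1, 1.1, -1.2]
grip_width: 0.0496
```

```bash
python3 go.py 0.5406 0.0349 0.037 -1.416
```

```text
clk 31.1 tcp [0.541  0.0347 0.0401] zhead -1.415 tilt 0.04 j [-0.66  0.61  0.63  2.05 -0.58  0.66  0.51] F [ 1.1  1.1 -1.2] grip 0.0496
w [ 0.0005  0.0005 -0.0006] t [ 0.0031 -0.0004 -0.0003] turn deg 0.1 dist 0.003
```

{"op": "apply_moves", "data": {"series": "0 0 0 0.0015 0 0 0;0 0 0 0.003 0 0 0;0 0 0 0.0042 0 0 0;0 0 0 0.0042 0 0 0;0 0 0 0.0042 0 0 0"}}

```text
clock: 31.72
tcp_pos: [0.5407, 0.0347, 0.0366]
orientation: [1.095, 1.279, -1.094]
contact_force: [-4.5, 0.7, 15.6]
grip_width: 0.0495
```

```bash
python3 go.py 0.5406 0.0349 0.037 -1.416
```

```text
clk 31.73 tcp [0.5407 0.0347 0.0366] zhead -1.416 tilt 0.05 j [-0.65  0.62  0.62  2.05 -0.59  0.65  0.52] F [-4.5  0.7 15.6] grip 0.0495
w [ 0.0002 -0.0009  0.    ] t [-0.0004 -0.0001 -0.0002] turn deg 0.1 dist 0.0
```

It's seated on the deck. I'll ease off, release and rise.

{"op": "apply_moves", "data": {"series": "0 0 0 -0.002 0 0 0;0 0 0 -0.002 0 0 0.65;0 0 0 -0.002 0 0 0.75;0 0 0 -0.002 0 0 0.75;0 0 0 -0.002 0 0 0.75;0 0 0 -0.002 0 0 0.75;0 0 0 -0.002 0 0 0.75;0 0 0 -0.04 0 0 0.75;0 0 0 -0.09 0 0 0.8;0 0 0 -0.13 0 0 1;0 0 0 -0.13 0 0 1;0 0 0 -0.13 0 0 1"}}

```text
clock: 33.22
tcp_pos: [0.5401, 0.035, 0.1648]
orientation: [1.093, 1.279, -1.095]
contact_force: [-0.7, 0.3, 0.3]
grip_width: 0.0855
```

```bash
python3 go.py 0.4985 -0.158 0.16 -1.392;python3 - <<'E'
from h import *
im=grab_frame('wrist'); cv2.imwrite('pics/w14.png',im)
E
```

```text
clk 33.23 tcp [0.5401 0.035  0.1648] zhead -1.415 tilt 0.07 j [-0.81  0.43  0.81  1.98 -0.4   0.89  0.37] F [-0.7  0.3  0.3] grip 0.0855
w [-0.0231  0.0001  0.0011] t [ 0.0049 -0.071   0.1842] turn deg 1.3 dist 0.197
```

View pics/w14.png

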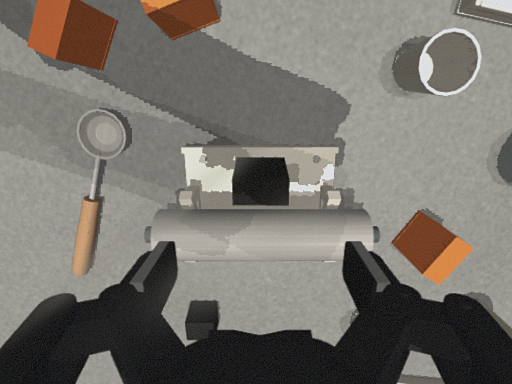

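The tall chock stands at (261,180) between the thick roller and the kerb, midway along and upright. Now the short chock.

{"op": "apply_moves", "data": {"series": "-0.003 0 0 0 -0.015 0.04 1;-0.01 0 0 0 -0.03 0.08 1;-0.015 0 0 0 -0.045 0.12 1;-0.023 0 0 0 -0.06 0.155 1;-0.023 0 0 0.005 -0.071 0.184 1;-0.023 0 0 0.005 -0.071 0.184 1;-0.023 0 0 0.005 -0.071 0.184 1;-0.023 0 0 0.005 -0.071 0.184 1;-0.023 0 0 0.005 -0.071 0.184 1"}}

```text
clock: 34.4
tcp_pos: [0.4992, -0.1571, 0.1603]
orientation: [1.075, 1.289, -1.076]
contact_force: [0.2, 0.4, 0.2]
grip_width: 0.0856
```

```bash
python3 go.py 0.4985 -0.158 0.009 -1.392;python3 - <<'E'
from h import *
ci=camera_info('wrist');np.save('w15.npy',ci,allow_pickle=True)
im=grab_frame('wrist'); cv2.imwrite('pics/w15.png',im)
cv2.imwrite('pics/w15B.png',cv2.resize(im[130:230,200:320],None,fx=5,fy=5,interpolation=cv2.INTER_CUBIC))
E
```

```text
clk 34.4 tcp [ 0.4992 -0.1571  0.1603] zhead -1.391 tilt 0.04 j [-0.46  0.41  0.82  2.03 -0.39  0.87  0.75] F [0.2 0.4 0.2] grip 0.0856
w [0.0012 0.0004 0.0006] t [ 0.1513 -0.0008  0.0007] turn deg 0.1 dist 0.151
```

View pics/w15.png

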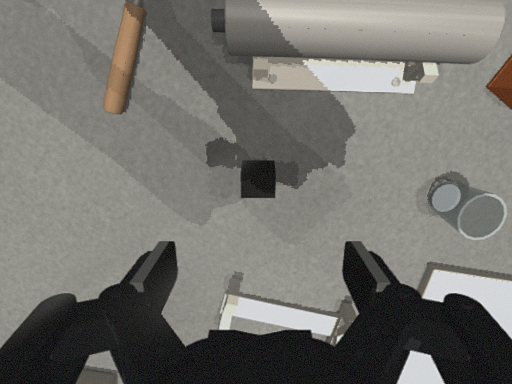

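View pics/w15B.png

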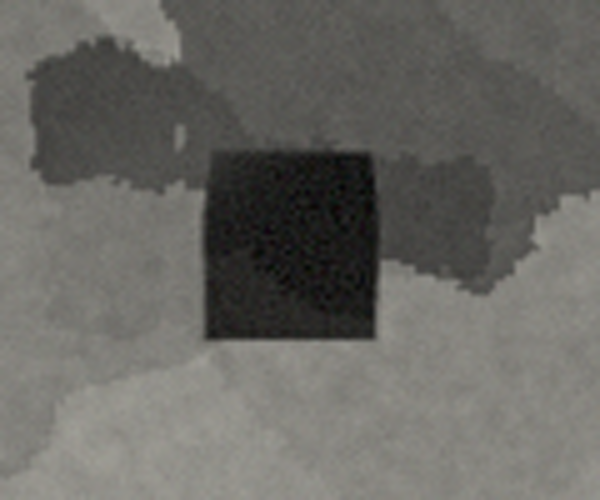

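The short chock at (258,180) is square to the jaws and centred between them. I'll check its position along the tool's z.

```bash
python3 - <<'E'
from h import *
ci=np.load('w15.npy',allow_pickle=True).item()
g=lambda x,y:[[x/5+200-.4,y/5+130-.4]]
th=.179; ny=np.array([-np.sin(th),np.cos(th)]); nx=np.array([np.cos(th),np.sin(th)])
a=onz(ci,g(292,152),0)[0,:2]; b=onz(ci,g(290,338),.034)[0,:2]
l=onz(ci,g(206,250),.028)[0,:2]; r=onz(ci,g(378,250),.028)[0,:2]
print('y: ',a@ny-.018, b@ny+.013,' x:',l@nx,r@nx,(l+r)@nx/2)
t=np.array([.4992,-.1571]); print('tcp',t@ny,t@nx)
E
```

```text
y:  -0.24663120727275456 -0.24613020764621107  x: 0.44594135065168744 0.48011168748866273 0.46302651907017506
tcp -0.24347027607620542 0.4632529273165754
```

{"op": "apply_moves", "data": {"series": "0 0 0 0.05 0 0.003 0.62;0 0 0 0.1 0 0.003 0.62;0 0 0 0.135 0 0.003 0.62;0 0 0 0.15 0 0.003 0.62;0 0 0 0.15 0 0.003 0.62;0 0 0 0.15 0 0.003 0.2;0 0 0 0.15 0 0.003 0;0 0 0 0.15 0 0.003 0;0 0 0 0.15 0 0.003 0;0 0 0 0.15 0 0.003 0", "force": 30}}

```text
clock: 35.7
tcp_pos: [0.5006, -0.1614, 0.0119]
orientation: [1.077, 1.286, -1.076]
contact_force: [-0.7, 0.7, 7.2]
grip_width: 0.0331
```

```bash
python3 go.py 0.5425 0.346 0.17 -1.261
```

```text
clk 35.7 tcp [ 0.5006 -0.1614  0.0119] zhead -1.393 tilt 0.14 j [-0.26  0.64  0.58  2.09 -0.64  0.59  0.96] F [-0.7  0.7  7.2] grip 0.0331
w [-0.1315  0.0013 -0.0021] t [-0.1584  0.1316 -0.4918] turn deg 7.5 dist 0.533
```

{"op": "apply_moves", "data": {"series": "0 0 0 -0.04 0 0 0;0 0 0 -0.09 0 0 0;0 0 0 -0.14 0.005 -0.02 0;-0.02 0 0 -0.158 0.019 -0.07 0;-0.03 0 0 -0.158 0.032 -0.12 0;-0.04 0 0 -0.158 0.046 -0.17 0;-0.06 0 0 -0.158 0.059 -0.22 0;-0.07 0 0 -0.158 0.072 -0.27 0;-0.09 0 0 -0.158 0.086 -0.32 0;-0.1 0 0 -0.158 0.099 -0.37 0;-0.12 0 0 -0.158 0.113 -0.42 0;-0.13 0 0 -0.158 0.126 -0.47 0"}}

```text
clock: 37.2
tcp_pos: [0.54, 0.3257, 0.1688]
orientation: [0.979, 1.34, -0.979]
contact_force: [0.3, 0.1, 0.2]
grip_width: 0.0334
```

{"op": "apply_moves", "data": {"series": "0 0 0 0.01 0.004 -0.018 0;0 0 0 0.03 0.005 -0.022 0;0 0 0 0.05 0.005 -0.022 0;0 0 0 0.05 0.005 -0.022 0;0 0 0 0.05 0.005 -0.022 0;0 0 0 0.05 0.005 -0.022 0"}}

```text
clock: 37.95
tcp_pos: [0.5389, 0.3459, 0.1189]
orientation: [0.98, 1.339, -0.979]
contact_force: [0.2, 0.1, -0.2]
grip_width: 0.0332
```

```bash
python3 go.py 0.5415 0.3493 0.02 -1.261;python3 - <<'E'
from h import *
ci=camera_info('wrist');np.save('w16.npy',ci,allow_pickle=True)
im=grab_frame('wrist'); cv2.imwrite('pics/w16.png',im)
E
```

```text
clk 37.95 tcp [0.5389 0.3459 0.1189] zhead -1.263 tilt 0.04 j [-1.14  0.63  0.68  1.77 -0.49  0.91  0.06] F [ 0.2  0.1 -0.2] grip 0.0332
w [-0.0025  0.0002 -0.0007] t [ 0.0989  0.0035 -0.0025] turn deg 0.1 dist 0.099
```

View pics/w16.png

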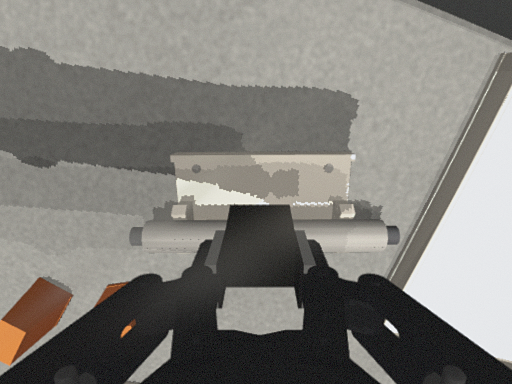

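The held short chock (261,245) is parallel to the deck, whose corners are at (172,157) and (353,157), and about 3 mm left of the middle. I'll correct that while lowering.

{"op": "apply_moves", "data": {"series": "0 0 0 0.02 0.0035 -0.0025 0;0 0 0 0.04 0.0035 -0.0025 0;0 0 0 0.06 0.0035 -0.0025 0;0 0 0 0.08 0.0035 -0.0025 0;0 0 0 0.092 0.0035 -0.0025 0;0 0 0 0.096 0.0035 -0.0025 0;0 0 0 0.096 0.0035 -0.0025 0;0 0 0 0.096 0.0035 -0.0025 0"}}

```text
clock: 39.0
tcp_pos: [0.5413, 0.3499, 0.0229]
orientation: [0.98, 1.339, -0.979]
contact_force: [-0.3, -0.2, -0.1]
grip_width: 0.0336
```

```bash
python3 go.py 0.5415 0.3493 0.02 -1.261
```

```text
clk 39.0 tcp [0.5413 0.3499 0.0229] zhead -1.263 tilt 0.05 j [-1.08  0.76  0.59  1.8  -0.59  0.76  0.13] F [-0.3 -0.2 -0.1] grip 0.0336
w [-0.0016  0.0001 -0.0008] t [0.0029 0.     0.0007] turn deg 0.1 dist 0.003
```

{"op": "apply_moves", "data": {"series": "0 0 0 0.0015 0 0 0;0 0 0 0.003 0 0 0;0 0 0 0.0036 0 0 0;0 0 0 0.0036 0 0 0;0 0 0 0.0036 0 0 0"}}

```text
clock: 39.62
tcp_pos: [0.5409, 0.3499, 0.02]
orientation: [0.979, 1.34, -0.979]
contact_force: [-3.2, -1.3, 10.7]
grip_width: 0.0333
```

```bash
python3 go.py 0.5415 0.3493 0.02 -1.261
```

```text
clk 39.62 tcp [0.5409 0.3499 0.02  ] zhead -1.263 tilt 0.03 j [-1.08  0.76  0.59  1.8  -0.59  0.76  0.13] F [-3.2 -1.3 10.7] grip 0.0333
w [-0.0015 -0.0006  0.0001] t [-0.      0.0003  0.0008] turn deg 0.1 dist 0.001
```

It's seated. I'll release, rise and back away so the final views are clear.

{"op": "apply_moves", "data": {"series": "0 0 0 -0.0015 0 0 0;0 0 0 -0.0015 0 0 0.5;0 0 0 -0.0015 0 0 0.6;0 0 0 -0.0015 0 0 0.6;0 0 0 -0.0015 0 0 0.6;0 0 0 -0.0015 0 0 0.6;0 0 0 -0.0015 0 0 0.6;0 0 0 -0.04 0 0 0.6;0 0 0 -0.09 0 0 0.6;0 0 0 -0.14 0 0 0.8;0 0 0 -0.17 0 0 0.8;0 0 0 -0.17 0 0 0.8"}}

```text
clock: 41.12
tcp_pos: [0.5423, 0.3504, 0.1913]
orientation: [0.983, 1.338, -0.976]
contact_force: [0.2, -0.2, -0.8]
grip_width: 0.0681
```

```bash
python3 go.py 0.5415 0.3493 0.02 -1.261; python3 - <<'E'
from h import *
ci=camera_info('wrist');np.save('w17.npy',ci,allow_pickle=True)
im=grab_frame('wrist'); cv2.imwrite('pics/w17.png',im)
cv2.imwrite('pics/sc17.png',grab_frame('scene'))
im=grab_frame('top'); cv2.imwrite('pics/top17.png',im)
cv2.imwrite('pics/top17B.png',cv2.resize(im[120:280,60:290],None,fx=3.4,fy=3.4,interpolation=cv2.INTER_CUBIC))
E
```

```text
clk 41.12 tcp [0.5423 0.3504 0.1913] zhead -1.263 tilt 0.26 j [-1.19  0.56  0.74  1.71 -0.43  1.04  0.01] F [ 0.2 -0.2 -0.8] grip 0.0681
w [-0.0016 -0.0015 -0.0042] t [ 0.1713 -0.0018  0.0011] turn deg 0.3 dist 0.171
```

View pics/w17.png

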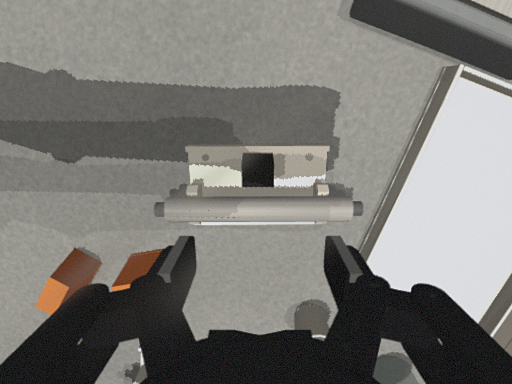

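View pics/sc17.png

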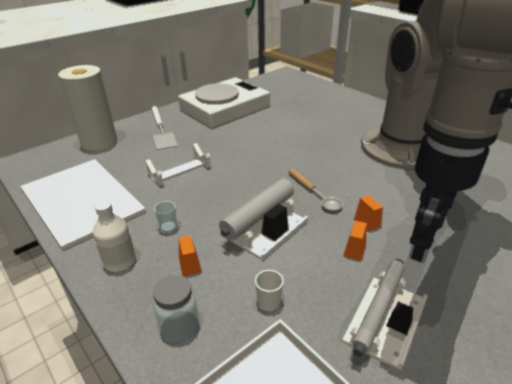

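View pics/top17B.png

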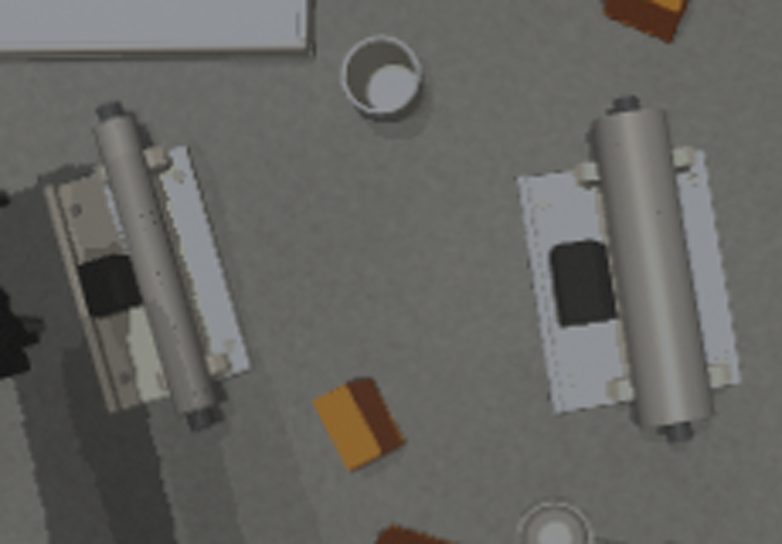

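All four look right. I'll run one numeric check of the rollers and chocks in the cradle frames before handing in.

```bash
python3 - <<'E'
from h import *
ci=camera_info('top')
g=lambda L:[[x/3.4+60-.35,y/3.4+120-.35] for x,y in L]
def loc(n,w,o,th):
    d=w[:,:2]-o; c,s=np.cos(th),np.sin(th); l=np.c_[d@[c,s],d@[-s,c]]; print(n,(l*1000).round(1).tolist(),'mean',(l.mean(0)*1000).round(1))
W=((.548,-.0125),.155); N=((.5525,.315),.31)
loc('thick',onz(ci,g([(630,112),(674,424)]),.0545),*W)
loc('thin',onz(ci,g([(115,118),(199,408)]),.041),*N)
loc('tall top face',onz(ci,g([(553,246),(604,241),(617,322),(563,327)]),.068),*W)
loc('short top face',onz(ci,g([(128,257),(142,304)]),.042),*N)
w=np.load('w17.npy',allow_pickle=True).item()
loc('thin w',onz(w,[[154.5,209],[364,209]],.041),*N)
loc('short top w',onz(w,[[242.5,186.5],[273.5,186.5]],.042),*N)
loc('deck kerb w',onz(w,[[185.5,147],[330,147]],.017),*N)
E
```

```text
thick [[103.5, -1.8], [-100.0, 1.9]] mean [1.8 0.1]
thin [[102.1, -2.2], [-98.8, -1.7]] mean [ 1.7 -2. ]
tall top face [[23.7, 60.3], [21.8, 27.8], [-30.4, 27.6], [-28.2, 61.9]] mean [-3.3 44.4]
short top face [[10.2, 14.8], [-22.3, 14.6]] mean [-6.1 14.7]
thin w [[-112.1, -0.2], [117.9, -1.1]] mean [ 2.9 -0.6]
short top w [[-15.0, 25.5], [17.9, 25.4]] mean [ 1.4 25.4]
deck kerb w [[-78.8, 63.9], [81.5, 63.5]] mean [ 1.4 63.7]
```

```bash
python3 -c "
from bench import hand_in; print(hand_in())"
```

```text
the job is handed in; nothing more can be done
None
```

I swapped the rollers and stood both chocks in place, then handed the job in at about 41 s of the 128 s allowed; no verdict came back. The thin roller went to the spare V-rest first, then the thick one into the wide cradle, then the thin one into the narrow cradle. The chocks came last. I did not touch the orange look-alikes.

Last checks from the cameras, in each cradle's own frame:

| Part | Along the V (mm) | Across the V (mm) | Tolerance |
|---|---|---|---|
| Thick roller in wide V | about 2 | about 0 | ±15 along, ±8 across |
| Thin roller in narrow V | 2 to 3 | −1 to −2 | ±15 along, ±8 across |
| Tall chock | about −3 | 44 from the top view; I aimed for 48 | ±16 along, 32 to 56 across |
| Short chock | about 1 | about 38 | ±16 along, 20 to 44 across |

- **Off-target on purpose:** I set both chocks 4 mm towards the kerb from their nominal places, so their feet would clear the rollers on the way down.
- **Disagreement:** the top view put the short chock about −6 mm along and its roller-side edge nearer the roller. The roller partly hides the chock there, so I used the wrist view instead.
- **By eye only:** both chocks look upright and parallel to their rollers, and the cup and beaker look unmoved. I did not re-measure any of these.

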